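# Put the balance-check weights back in their cases

## Robot

A 7-joint arm with a two-finger parallel gripper is mounted at the origin on the work surface. World frame = base frame: x ahead of the robot, y to its left, z up, the work surface at z = 0. Lengths are in m, angles in rad, forces in N, time in s.
With the tool pointing down it reaches from about 0.4 to 0.85 m from the base axis. Payload 6.9 kg.
Tool frame: the origin (TCP) lies at the very end of the fingers, on their centre line; the grasp point (between the pads) lies 19 mm behind it; z points along the fingers, y is the line along which they close (so a half turn about z gives the same grasp; the last joint's range is limited). The gripper opens to 85 mm and grips with 20 to 120 N. Pads are 22 mm wide; open, the fingers measure 114 mm over their backs; the gripper's body (76 mm by 85 mm) begins 54 mm behind the grasp point. The pads swing forward as they close: fully open they stand 13 mm farther back than shut.
Start: joints at [1.228, 0.507, -0.238, 1.5, 0.126, 1.149, -0.155], TCP at [0.271, -0.563, 0.231] pointing down, gripper open.
Joint ranges: [-3.08, 3.08], [-0.24, 2.05], [-1.43, 1.35], [0, 2.5], [-1.52, 4.66], [0.17, 1.96], [-2.89, 2.89]. Speed limits (rad/s): [2.39, 2.39, 3.14, 3.14, 3.14, 3.14, 3.14].

## Interface

Orientations are given as a rotation vector (axis times angle).
In Python, from plant import env gives the robot as it stands.
- The arm moves only by the tool carry_out, never from a script. Its argument "commands" is a list of rows, each an object of numbers: "dx", "dy", "dz": the shift along the tool's x, y, z in units of 25 mm (1.0 is 25 mm); "rx", "ry", "rz": the turn, a rotation vector about the tool's x, y, z in units of 6 degrees (1.0 is 6 degrees); "jaw": the closure, from -1 (fully open) to 1 (shut), so that 0 is half open. In form: [{"dx": .., "dy": .., "dz": .., "rx": .., "ry": .., "rz": .., "jaw": ..}, ...]. A call has 1 to 10 rows; each row is the pose to reach, as a shift and turn from the pose commanded when the call began, along the tool's axes at that moment; what a row does not reach only later rows make up. A row lasts 1/12 s, in which the tool goes at most 41.7 mm and 7.16 degrees, less where a joint would pass 70% of its speed; a pose out of reach is approached as far as the arm can. A call with a gripper value outside its range is refused whole. The fingers move at their own pace and stop on an object; "force" is the grip in N (left out, the last holds). Time passes only in rows, so rows that repeat a pose let the fingers close. It gives the time, the measured TCP pose, the force, the opening and the grip force at its end, in the units of the state.
- env.get_state(): the state, without advancing time (a new reading comes with each control period).
- env.get_image(name): name is "scene" or "top"; returns the picture (400x640x3 uint8, blue, green, red); there is no depth.
- env.camera_model(name): a dict with "fx", "fy", "cx", "cy" (pixels), "camera_from_world" (4x4, takes a point from world to camera coordinates). Camera axes: x right, y up, looking along -z (the intrinsics and any distortion apply to the point x, -y, -z); pixel columns grow to the right and rows downward; lengths in m; the calibration is good to about 2 mm. A picture is of the moment at which its call begins. camera_model takes no time and is no camera call.
- env.finish_job(): hands the job in; it is judged then, once.
Trained networks look in the newest picture that a camera, given by its name, has taken for a name from the list of things; names that differ only in an ending like _2 or _b are one class to them, and where a whole thing is asked for, a point or a joint stands for the part that bears it (a point fixed in the world has none). Each returns a list of dicts, best first, with "score" (0 to 1); they miss things now and then, are a little off and sometimes report something else, mostly with a low value. They report only what shows in the picture. A call takes as long as a camera call. They do not tell look-alikes from the thing itself.
- env.look_for(camera, target): "box" ([left, top, right, bottom] in pixels, round what is visible of it).
- env.pinpoint(camera, target): "point" ([column, row] in pixels: a listed point, or the origin of a listed thing).
The state is a dict: "t": time; "joint_positions": joint angles; "qvel": joint speeds; "joint_torque": joint torques, N m; "eef_pos": TCP position; "tcp_rot": TCP orientation; "ft_force": force on the tool from outside, world axes, zero at the start; "ft_torque": the same for the moment, N m; "opening": finger opening in m; "gripper_force": force on a finger pad.
Only numpy, scipy, OpenCV 4.12 (cv2) and the standard library are available. Lean on these libraries where they do the work, as an engineer would, in place of code of your own. Each camera call takes 0.05 s, during which the arm holds its last target. There are 200 camera calls.

## Task

The balance check is finished: take the stack of four brass weights off the balance pan, from the top one down and one at a time, and stand each weight upright in its own open case - the smallest (50 g) in the red case, the next (100 g) in the yellow, the next (200 g) in the green and the largest (500 g) in the blue. Set each one down in its case and let go before you fetch the next, do not drop or knock over a weight, do not press on the balance, and leave the glass beaker where it stands.

Things in the scene. Friction and masses are not known exactly. Their poses are not given: they have to be found in the camera images.
- w50_center (a point): The centre, half-way up, of the 50 g weight, the smallest: a plain solid brass cylinder, upright, 18 mm in diameter and 23.5 mm high, with flat ends; at the start standing on top of the stack, on the 100 g weight (roughly centred). z is its axis. Each weight only rests on the next, wider one, whose 4 to 6 mm shoulder lies round its foot: grip the upper part, fingertips above the foot.
- w100_center (a point): The centre, half-way up, of the 100 g weight, the second smallest: a plain solid brass cylinder, upright, 26 mm in diameter and 22.5 mm high, with flat ends; at the start standing on the 200 g weight (roughly centred). z is its axis. Grip its upper part, as for the 50 g weight.
- w200_center (a point): The centre, half-way up, of the 200 g weight, the second largest: a plain solid brass cylinder, upright, 35 mm in diameter and 24.5 mm high, with flat ends; at the start standing on the 500 g weight (roughly centred). z is its axis. Grip its upper part, as for the 50 g weight.
- w500_center (a point): The centre, half-way up, of the 500 g weight, the largest: a plain solid brass cylinder, upright, 46 mm in diameter and 36 mm high, with flat ends; at the start standing on the balance pan, at the bottom of the stack (roughly centred). z is its axis. Grip its upper part.
- case50_well (a point): Middle of the well floor (flat, black, 8 mm above the bench) of the red case for the 50 g weight: open bottom half of a round case, fixed to the bench, 42 mm outside (46 mm over its foot), 15 mm high; round well 34 mm wide (8 mm room all round the weight), 7 mm deep. Fingers do not fit in beside the weight: keep their tips over 7 mm above its foot. z up.
- case100_well (a point): Middle of the well floor (flat, black, 8 mm above the bench) of the yellow case for the 100 g weight: open bottom half of a round case, fixed to the bench, 50 mm outside (54 mm over its foot), 15 mm high; round well 42 mm wide (8 mm room all round the weight), 7 mm deep. Fingers do not fit in beside the weight: keep their tips over 7 mm above its foot. z up.
- case200_well (a point): Middle of the well floor (flat, black, 8 mm above the bench) of the green case for the 200 g weight: open bottom half of a round case, fixed to the bench, 59 mm outside (63 mm over its foot), 15 mm high; round well 51 mm wide (8 mm room all round the weight), 7 mm deep. Fingers do not fit in beside the weight: keep their tips over 7 mm above its foot. z up.
- case500_well (a point): Middle of the well floor (flat, black, 8 mm above the bench) of the blue case for the 500 g weight: open bottom half of a round case, fixed to the bench, 70 mm outside (74 mm over its foot), 15 mm high; round well 62 mm wide (8 mm room all round the weight), 7 mm deep. Fingers do not fit in beside the weight: keep their tips over 7 mm above its foot. z up.
- pan (a point): Centre of the top of the round steel balance pan, 120 mm wide, 62 mm above the bench, unmoving. The white-grey balance is 150 wide, 190 deep; x points to its back, its middle is 25 mm in front of this point. Beside it stands a hotplate stirrer 96 mm high. Other things within reach are at most 90 mm high, equipment along bench edges up to 260 mm: carry weights above 150 mm.
- beaker: A small empty glass beaker standing in front of the balance and the stirrer, 52 mm in diameter and 68 mm high; a bystander, not to be moved. The origin is the centre of its underside.
There are look-alikes about, which are no part of the job. Leave any orange or purple look-alike of the part that bears w200_center alone.

How it is judged:
By the outcome, as a careful person would: the job done as asked, in the order asked, and still so for the second after the job is handed in, with the robot touching nothing.
It also fails if it takes over 120 s, if anything falls off the work surface, if the arm or the gripper's body presses on something with over 40 N, if the wrist force passes 120 N, or if a joint passes its speed limit or range.

## Working session

There is one attempt and no reset: what is moved stays moved. The work goes in short steps, Python scripts to look and compute and a tool call to move; the robot and the scene stay as the last step left them, time stands still between calls to the robot, and variables do not carry over. Pictures are saved under pics/ and viewed, at most 14 in all, crops included, and the job is handed in when it is done.

Besides the shell and the picture viewer there is one more tool, called after "Emit:" by a JSON object that holds its "fn" and its "kwargs", one argument or row to a line. carry_out: Moves the arm, as the interface text tells. Its arguments: {"type":"object","properties":{"commands":{"type":"array"},"force":{"type":"number"}},"required":["commands"]}

```bash
ls; mkdir -p pics
cat > h.py <<'E'
import numpy as np, cv2
from plant import env
def pix2ray(cam,p):
    m=env.camera_model(cam); T=np.array(m["camera_from_world"]); 
    d=np.array([(p[0]-m["cx"])/m["fx"],-(p[1]-m["cy"])/m["fy"],-1.])
    R=T[:3,:3]; o=-R.T@T[:3,3]; d=R.T@d; return o,d/np.linalg.norm(d)
def tri(a,b):
    (o1,d1),(o2,d2)=a,b
    s=np.linalg.lstsq(np.c_[d1,-d2],o2-o1,rcond=None)[0]
    p,q=o1+s[0]*d1,o2+s[1]*d2; return (p+q)/2,np.linalg.norm(p-q)
def atz(r,z): o,d=r; return o+d*(z-o[2])/d[2]
E
python3 - <<'E'
from h import *
for c in("scene","top"):
    cv2.imwrite(f"pics/{c}0.png",env.get_image(c)); m=env.camera_model(c)
    print(c,{k:np.round(v,3).tolist() for k,v in m.items()})
for n in["w50_center","w100_center","w200_center","w500_center","case50_well","case100_well","case200_well","case500_well","pan","beaker"]:
    P={}
    for c in("scene","top"):
        r=env.pinpoint(c,n); P[c]=[(np.round(x["point"]).tolist(),round(x["score"],2)) for x in r[:3]]
        P[c+'r']=pix2ray(c,r[0]["point"]) if r else None
    print(n,P["scene"],P["top"], *( [np.round(tri(P["scener"],P["topr"])[0],4),round(tri(P["scener"],P["topr"])[1],4)] if P["scener"] and P["topr"] else []))
s=env.get_state();print(s["t"],s["eef_pos"],s["tcp_rot"],s["opening"])
E
```

```text
pics
scene {'fx': 401.122, 'fy': 401.122, 'cx': 317.797, 'cy': 200.442, 'camera_from_world': [[-0.213, 0.977, 0.016, 0.14], [-0.759, -0.176, 0.627, 0.383], [0.615, 0.122, 0.779, -1.303], [0.0, 0.0, 0.0, 1.0]]}
top {'fx': 388.523, 'fy': 388.523, 'cx': 322.912, 'cy': 198.445, 'camera_from_world': [[-0.029, -1.0, 0.004, 0.022], [0.974, -0.028, 0.224, -0.608], [-0.223, 0.01, 0.975, -0.776], [0.0, 0.0, 0.0, 1.0]]}
w50_center [([370.0, 207.0], 0.66)] [([275.0, 178.0], 0.41)] [0.6314 0.0965 0.1612] 0.002
w100_center [([369.0, 215.0], 0.52), ([367.0, 208.0], 0.21)] [([275.0, 182.0], 0.4), ([444.0, 299.0], 0.26)] [0.6297 0.099  0.1328] 0.0063
w200_center [([400.0, 195.0], 0.53), ([368.0, 221.0], 0.43)] [([228.0, 202.0], 0.78), ([236.0, 126.0], 0.61), ([254.0, 272.0], 0.52)] [0.585  0.1687 0.1649] 0.039
w500_center [([366.0, 230.0], 0.59)] [([278.0, 187.0], 0.76)] [0.6322 0.099  0.0835] 0.0048
case50_well [([479.0, 237.0], 0.64)] [([173.0, 238.0], 0.54), ([280.0, 191.0], 0.42)] [0.5392 0.3527 0.0054] 0.0051
case100_well [([446.0, 195.0], 0.83)] [([201.0, 288.0], 0.63)] [0.425  0.2795 0.004 ] 0.0017
case200_well [([247.0, 151.0], 0.78)] [([442.0, 298.0], 0.69)] [ 0.3889 -0.2542  0.0019] 0.0012
case500_well [([192.0, 190.0], 0.6)] [([475.0, 215.0], 0.63), ([275.0, 184.0], 0.2)] [ 0.5693 -0.3361  0.0261] 0.0057
pan [([369.0, 236.0], 0.75)] [([283.0, 190.0], 0.59)] [0.6303 0.0988 0.0597] 0.0119
beaker [([351.0, 179.0], 0.86)] [([313.0, 286.0], 0.74)] [ 0.4219  0.0354 -0.0015] 0.0045
1.1 [ 0.27114808 -0.56310154  0.23126465] [-3.06279243e+00 -6.99062533e-01  5.24641839e-05] 0.08544483122432917
```

View pics/scene0.png

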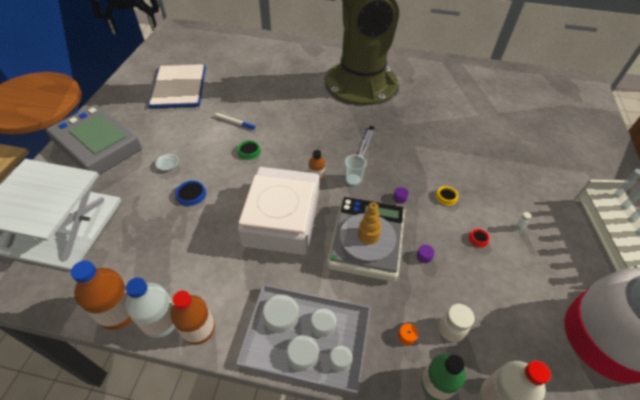

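View pics/top0.png

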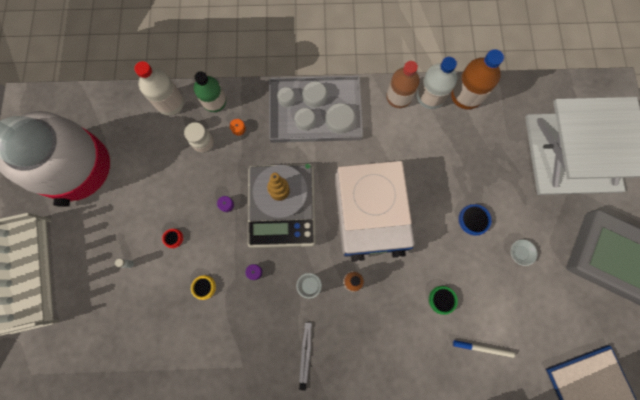

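The scene view shows the stack at about (370,222), the red case at (479,238), yellow at (446,195), green at (248,150), blue at (191,192) and the beaker at (355,170). In the top view the stack is at (277,187), red at (173,238), yellow at (203,288), green at (443,300), blue at (475,219) and the beaker at (309,286). The purple and orange look-alikes are separate. Next I refine the cases and the stack by colour silhouette.

```bash
cat >> h.py <<'E'
def proj(c,P):
    m=env.camera_model(c);T=np.array(m["camera_from_world"]);q=np.atleast_2d(P)@T[:3,:3].T+T[:3,3]
    return np.c_[m["cx"]+m["fx"]*q[:,0]/-q[:,2], m["cy"]-m["fy"]*q[:,1]/-q[:,2]]
a=np.linspace(0,2*np.pi,60,endpoint=False); C=np.c_[np.cos(a),np.sin(a),0*a]
def hullc(pts):
    h=cv2.convexHull(np.float32(pts)); M=cv2.moments(h); return np.array([M["m10"]/M["m00"],M["m01"]/M["m00"]]),M["m00"]
def blob(img,seed,lo,hi,r=28):
    hsv=cv2.cvtColor(img,cv2.COLOR_BGR2HSV); m=np.zeros(hsv.shape[:2],np.uint8)
    for l,u in zip(lo,hi): m|=cv2.inRange(hsv,np.array(l),np.array(u))
    k=np.zeros_like(m); cv2.circle(k,tuple(int(v) for v in seed),r,255,-1); m&=k
    return m
E
cat > m.py <<'E'
from h import *
from scipy.optimize import least_squares
I={c:cv2.imread(f"pics/{c}0.png") for c in("scene","top")}
S={"red":((479,238),(173,238),42,46,[(0,120,60),(170,120,60)],[(9,255,255),(180,255,255)]),
"yellow":((446,195),(203,288),50,54,[(18,110,70)],[(34,255,255)]),
"green":((248,150),(443,300),59,63,[(45,90,40)],[(85,255,255)]),
"blue":((191,192),(475,219),70,74,[(100,110,40)],[(130,255,255)])}
for n,(s,t,D,F,lo,hi) in S.items():
    o={}
    for c,p in(("scene",s),("top",t)):
        m=blob(I[c],p,lo,hi); o[c]=hullc(np.argwhere(m)[:,::-1])
    def pred(c,x): 
        z0=x[2]
        return hullc(proj(c,np.r_[C*D/2000+[x[0],x[1],z0+.015],C*F/2000+[x[0],x[1],z0]]))
    f=lambda x:np.r_[pred("scene",x)[0]-o["scene"][0],pred("top",x)[0]-o["top"][0]]
    x0=np.r_[atz(pix2ray("top",t),0)]
    r=least_squares(f,x0); g=least_squares(lambda y:f(np.r_[y,0]),r.x[:2])
    print(n,"free",np.round(r.x,4),np.round(r.fun,1),"z=0",np.round(g.x,4),np.round(g.fun,1),"area",[round(o[c][1]/pred(c,r.x)[1],2) for c in o])
v=[]
for c,(x,y) in(("scene",(330,170)),("top",(237,147))):
    v.append(cv2.resize(I[c][y:y+80,x:x+80],None,fx=5,fy=5,interpolation=cv2.INTER_CUBIC))
cv2.imwrite("pics/stack.png",np.hstack(v))
E
python3 m.py
```

```text
red free [ 5.400e-01  3.525e-01 -2.000e-04] [-0.4  0.  -0.4 -0. ] z=0 [0.5401 0.3525] [-0.4 -0.  -0.5 -0. ] area [0.95, 0.93]
yellow free [ 4.281e-01  2.782e-01 -1.000e-04] [-0.5 -0.  -0.4  0. ] z=0 [0.4281 0.2782] [-0.5 -0.1 -0.4  0. ] area [1.01, 0.97]
green free [ 3.853e-01 -2.539e-01  1.000e-04] [-0.3 -0.2 -0.3 -0. ] z=0 [ 0.3853 -0.254 ] [-0.3 -0.1 -0.3 -0. ] area [0.84, 0.91]
blue free [ 0.5631 -0.3452 -0.0006] [-0.4 -0.2 -0.4  0.1] z=0 [ 0.5633 -0.3451] [-0.5 -0.3 -0.4 -0.1] area [0.88, 0.89]
```

View pics/stack.png

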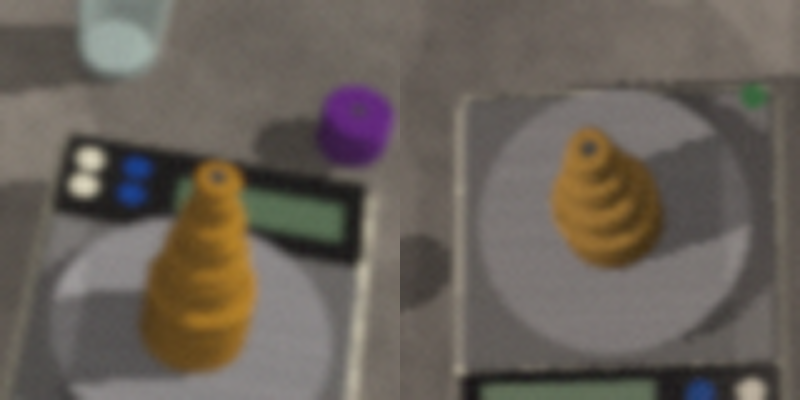

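The crop shows the 50 g weight's top centre as a grey dot, at scene (373.6,205.6) and top (274.6,176.6). The lower weights form widening tiers around it, roughly coaxial. Next I fit the silhouette of the stack.

```bash
cat > s.py <<'E'
from h import *
from scipy.optimize import minimize
p,e=tri(pix2ray("scene",(373.6,205.6)),pix2ray("top",(274.6,176.6))); print("top of 50",np.round(p,4),round(e,4))
I={c:cv2.imread(f"pics/{c}0.png") for c in("scene","top")}
seed={"scene":(370,222),"top":(278,187)}
M={}
for c in I:
    m=blob(I[c],seed[c],[(8,120,50)],[(28,255,255)],30); m=cv2.morphologyEx(m,cv2.MORPH_CLOSE,np.ones((3,3)))
    M[c]=cv2.GaussianBlur(m,(0,0),.6)/255.; print(c,(m>0).sum())
D=[.046,.035,.026,.018]; H=[.036,.0245,.0225,.0235]
def sil(c,x):
    z=x[8]; m=np.zeros((400,640),np.uint8)
    for i in range(4):
        P=np.r_[C*D[i]/2+[x[2*i],x[2*i+1],z],C*D[i]/2+[x[2*i],x[2*i+1],z+H[i]]]; z+=H[i]
        h=cv2.convexHull(np.float32(proj(c,P))); cv2.fillConvexPoly(m,np.int32(np.round(h*64)),255,cv2.LINE_AA,6)
    return cv2.GaussianBlur(m,(0,0),.6)/255.
f=lambda x:sum(((sil(c,x)-M[c])**2).sum() for c in M)+ 2e4*sum(np.sum((x[2*i:2*i+2]-x[2*i+2:2*i+4])**2) for i in range(3))
x0=np.r_[np.tile(p[:2],4),.062]
r=minimize(f,x0,method="Powell",bounds=[(v-.02,v+.02) for v in x0],options=dict(maxiter=30))
print(f(x0),r.fun,np.round(r.x[:8].reshape(4,2),4),"pan z",round(r.x[8],4))
s=env.get_state();print(s["t"],s["eef_pos"],s["tcp_rot"],s["joint_positions"])
E
python3 s.py
```

```text
top of 50 [0.6316 0.1002 0.1662] 0.0034
scene 668
top 420
158.7372549019608 135.80794469989524 [[0.6296 0.1022]
 [0.6308 0.1017]
 [0.6315 0.1015]
 [0.63   0.1007]] pan z 0.0612
1.1 [ 0.27114808 -0.56310154  0.23126465] [-3.06279243e+00 -6.99062533e-01  5.24641839e-05] [ 1.22749011  0.50750715 -0.23762211  1.50021924  0.12574988  1.1488939
 -0.15482539]
```

```bash
cat > d.py <<'E'
import sys
from h import *
from scipy.spatial.transform import Rotation as R
s=env.get_state(); r=R.from_rotvec(s["tcp_rot"]); p=np.array(s["eef_pos"])
print("t",round(s["t"],2),"p",np.round(p,4),"R",np.round(r.as_matrix()[:2,:2],3).tolist(),"tilt",round(r.as_matrix()[2,2],4),"F",np.round(s["ft_force"],1),"open",round(s["opening"],4),"q",np.round(s["joint_positions"],2))
for a in sys.argv[1:]:
    t=np.array([float(v) for v in a.split(",")]); print(a,"->",np.round(r.inv().apply(t-p)/.025,2))
E
python3 d.py .6305,.1005,.26 .45,-.23,.26
```

```text
t 1.1 p [ 0.2711 -0.5631  0.2313] R [[0.901, 0.434], [0.434, -0.901]] tilt -1.0 F [ 0.   0.3 -0.2] open 0.0854 q [ 1.23  0.51 -0.24  1.5   0.13  1.15 -0.15]
.6305,.1005,.26 -> [ 24.47 -17.68  -1.15]
.45,-.23,.26 -> [12.23 -8.9  -1.15]
```

Emit:
{"fn": "carry_out", "kwargs": {
  "commands": [
    {"dx":0,"dy":0,"dz":-1.15,"jaw":-1},
    {"dx":1.3,"dy":-0.95,"dz":-1.15},
    {"dx":2.6,"dy":-1.9,"dz":-1.15},
    {"dx":3.9,"dy":-2.85,"dz":-1.15},
    {"dx":5.2,"dy":-3.8,"dz":-1.15},
    {"dx":6.5,"dy":-4.75,"dz":-1.15},
    {"dx":7.8,"dy":-5.7,"dz":-1.15},
    {"dx":9.1,"dy":-6.6,"dz":-1.15},
    {"dx":10.4,"dy":-7.5,"dz":-1.15},
    {"dx":11.5,"dy":-8.3,"dz":-1.15}
  ],
  "force": 40
}}

```text
schema error: expected keys dx, dy, dz, rx, ry, rz, jaw
```

```bash
python3 d.py .6305,.1005,.26
```

```text
t 1.1 p [ 0.2711 -0.5631  0.2313] R [[0.901, 0.434], [0.434, -0.901]] tilt -1.0 F [ 0.   0.3 -0.2] open 0.0854 q [ 1.23  0.51 -0.24  1.5   0.13  1.15 -0.15]
.6305,.1005,.26 -> [ 24.47 -17.68  -1.15]
```

All keys are needed in every row.

Emit:
{"fn": "carry_out", "kwargs": {
  "commands": [
    {"dx":0,"dy":0,"dz":-1.15,"rx":0,"ry":0,"rz":0,"jaw":-1},
    {"dx":2.6,"dy":-1.9,"dz":-1.15,"rx":0,"ry":0,"rz":0,"jaw":-1},
    {"dx":5.2,"dy":-3.8,"dz":-1.15,"rx":0,"ry":0,"rz":0,"jaw":-1},
    {"dx":7.8,"dy":-5.7,"dz":-1.15,"rx":0,"ry":0,"rz":0,"jaw":-1},
    {"dx":10.4,"dy":-7.5,"dz":-1.15,"rx":0,"ry":0,"rz":0,"jaw":-1},
    {"dx":12,"dy":-8.7,"dz":-1.15,"rx":0,"ry":0,"rz":0,"jaw":-1},
    {"dx":12,"dy":-8.7,"dz":-1.15,"rx":0,"ry":0,"rz":0,"jaw":-1},
    {"dx":12,"dy":-8.7,"dz":-1.15,"rx":0,"ry":0,"rz":0,"jaw":-1},
    {"dx":12,"dy":-8.7,"dz":-1.15,"rx":0,"ry":0,"rz":0,"jaw":-1},
    {"dx":12,"dy":-8.7,"dz":-1.15,"rx":0,"ry":0,"rz":0,"jaw":-1}
  ],
  "force": 40
}}

```text
t: 1.93
eef_pos: [0.448, -0.2344, 0.2604]
tcp_rot: [3.062, 0.701, 0.001]
ft_force: [0.2, -0.4, -0.6]
opening: 0.0854
gripper_force: 0.0
```

```bash
python3 d.py .6305,.1005,.26
```

```text
t 1.93 p [ 0.448  -0.2344  0.2604] R [[0.901, 0.435], [0.435, -0.901]] tilt -1.0 F [ 0.2 -0.4 -0.6] open 0.0854 q [ 0.69  0.3  -0.35  1.76  0.12  1.1  -0.82]
.6305,.1005,.26 -> [12.4  -8.89  0.02]
```

Emit:
{"fn": "carry_out", "kwargs": {
  "commands": [
    {"dx":2.4,"dy":-1.7,"dz":0,"rx":0,"ry":0,"rz":0,"jaw":-1},
    {"dx":4.8,"dy":-3.4,"dz":0,"rx":0,"ry":0,"rz":0,"jaw":-1},
    {"dx":7.2,"dy":-5.1,"dz":0,"rx":0,"ry":0,"rz":0,"jaw":-1},
    {"dx":9.6,"dy":-6.8,"dz":0,"rx":0,"ry":0,"rz":0,"jaw":-1},
    {"dx":12.4,"dy":-8.9,"dz":0,"rx":0,"ry":0,"rz":0,"jaw":-1},
    {"dx":12.4,"dy":-8.9,"dz":0,"rx":0,"ry":0,"rz":0,"jaw":-1},
    {"dx":12.4,"dy":-8.9,"dz":0,"rx":0,"ry":0,"rz":0,"jaw":-1},
    {"dx":12.4,"dy":-8.9,"dz":0,"rx":0,"ry":0,"rz":0,"jaw":-1},
    {"dx":12.4,"dy":-8.9,"dz":0,"rx":0,"ry":0,"rz":0,"jaw":-0.2},
    {"dx":12.4,"dy":-8.9,"dz":0,"rx":0,"ry":0,"rz":0,"jaw":-0.2}
  ]
}}

```text
t: 2.77
eef_pos: [0.631, 0.1071, 0.2595]
tcp_rot: [-3.054, -0.711, -0.003]
ft_force: [-1.7, 0.6, 1.3]
opening: 0.0638
gripper_force: 0.0
```

```bash
python3 d.py .6305,.1005,.26 .6305,.1005,.155; python3 -c "
from h import *
cv2.imwrite('pics/a.png',np.hstack([cv2.resize(env.get_image(c)[y:y+110,x:x+110],None,fx=3.6,fy=3.6) for c,x,y in(('scene',315,140),('top',220,110))]))"
```

```text
t 2.77 p [0.631  0.1071 0.2595] R [[0.897, 0.442], [0.442, -0.897]] tilt -1.0 F [-1.7  0.6  1.3] open 0.0638 q [ 0.04  0.53 -0.42  1.41  0.22  1.25 -1.51]
.6305,.1005,.26 -> [-0.13  0.23 -0.02]
.6305,.1005,.155 -> [-0.15  0.25  4.18]
```

View pics/a.png

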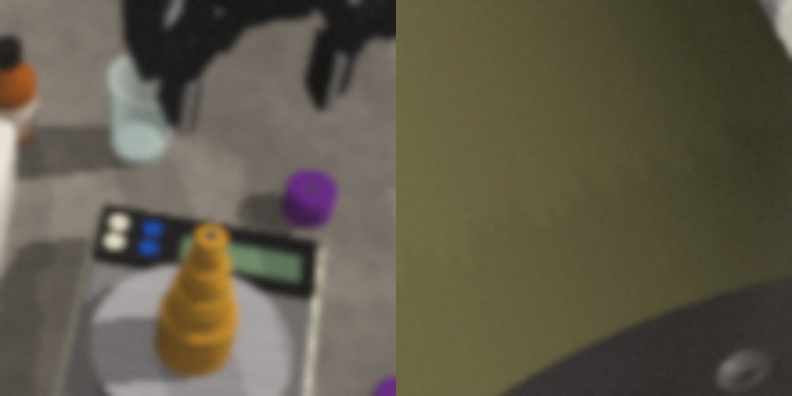

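Emit:
{"fn": "carry_out", "kwargs": {
  "commands": [
    {"dx":0,"dy":0,"dz":0,"rx":0,"ry":0,"rz":0,"jaw":-0.2},
    {"dx":0,"dy":0,"dz":0,"rx":0,"ry":0,"rz":0,"jaw":-0.2},
    {"dx":0,"dy":0,"dz":0,"rx":0,"ry":0,"rz":0,"jaw":-0.2},
    {"dx":0,"dy":0,"dz":0,"rx":0,"ry":0,"rz":0,"jaw":-0.2},
    {"dx":0,"dy":0,"dz":0,"rx":0,"ry":0,"rz":0,"jaw":-0.2},
    {"dx":0,"dy":0,"dz":0,"rx":0,"ry":0,"rz":0,"jaw":-0.2}
  ]
}}

```text
t: 3.37
eef_pos: [0.6298, 0.0972, 0.2603]
tcp_rot: [3.063, 0.697, 0.0]
ft_force: [0.1, -0.7, -0.1]
opening: 0.0514
gripper_force: 0.0
```

```bash
python3 d.py .6305,.1005,.25 .6305,.1005,.155
```

```text
t 3.37 p [0.6298 0.0972 0.2603] R [[0.901, 0.433], [0.433, -0.901]] tilt -1.0 F [ 0.1 -0.7 -0.1] open 0.0514 q [ 0.05  0.52 -0.42  1.42  0.22  1.25 -1.51]
.6305,.1005,.25 -> [ 0.08 -0.11  0.41]
.6305,.1005,.155 -> [ 0.08 -0.11  4.21]
```

Emit:
{"fn": "carry_out", "kwargs": {
  "commands": [
    {"dx":0.08,"dy":-0.1,"dz":0.6,"rx":0,"ry":0,"rz":0,"jaw":-0.2},
    {"dx":0.08,"dy":-0.1,"dz":1.4,"rx":0,"ry":0,"rz":0,"jaw":-0.2},
    {"dx":0.08,"dy":-0.1,"dz":2.2,"rx":0,"ry":0,"rz":0,"jaw":-0.2},
    {"dx":0.08,"dy":-0.1,"dz":2.9,"rx":0,"ry":0,"rz":0,"jaw":-0.2},
    {"dx":0.08,"dy":-0.1,"dz":3.5,"rx":0,"ry":0,"rz":0,"jaw":-0.2},
    {"dx":0.08,"dy":-0.1,"dz":3.9,"rx":0,"ry":0,"rz":0,"jaw":-0.2},
    {"dx":0.08,"dy":-0.1,"dz":4.1,"rx":0,"ry":0,"rz":0,"jaw":-0.2},
    {"dx":0.08,"dy":-0.1,"dz":4.2,"rx":0,"ry":0,"rz":0,"jaw":-0.2},
    {"dx":0.08,"dy":-0.1,"dz":4.2,"rx":0,"ry":0,"rz":0,"jaw":-0.2},
    {"dx":0.08,"dy":-0.1,"dz":4.2,"rx":0,"ry":0,"rz":0,"jaw":-0.2}
  ]
}}

```text
t: 4.2
eef_pos: [0.631, 0.1012, 0.1558]
tcp_rot: [-3.063, -0.699, -0.002]
ft_force: [-0.1, -0.4, 0.1]
opening: 0.0511
gripper_force: 0.0
```

```bash
python3 d.py .6305,.1005,.155; python3 -c "
from h import *
cv2.imwrite('pics/b.png',np.hstack([cv2.resize(env.get_image(c)[y:y+110,x:x+110],None,fx=5,fy=5) for c,x,y in(('scene',315,140),)]))"
```

```text
t 4.2 p [0.631  0.1012 0.1558] R [[0.901, 0.434], [0.434, -0.901]] tilt -1.0 F [-0.1 -0.4  0.1] open 0.0511 q [ 0.04  0.61 -0.4   1.57  0.26  1.02 -1.56]
.6305,.1005,.155 -> [-0.03  0.02  0.03]
```

View pics/b.png

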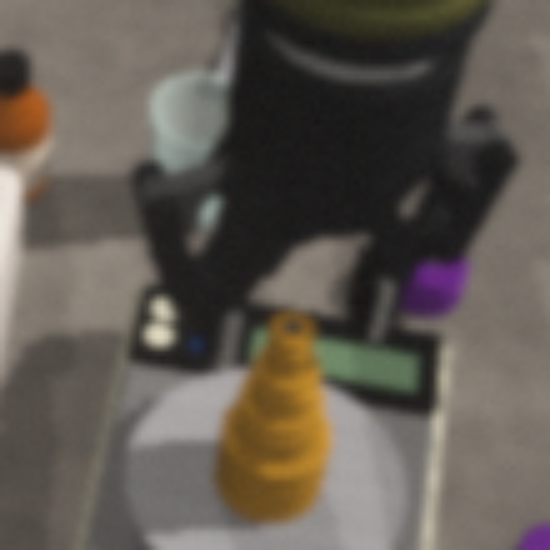

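```bash
python3 -c "
from h import *
y=np.array([.434,-.901,0])
P=np.array([[.631,.1012,z] for z in(.1558,.168)])
for Q in(P,P+.0255*y,P-.0255*y): print(np.round((proj('scene',Q)-[315,140])*5))
print(np.round((proj('scene',[.6305,.1005,.1685])-[315,140])*5))
"
```

```text
[[288. 344.]
 [292. 324.]]
[[225. 355.]
 [229. 336.]]
[[350. 332.]
 [355. 313.]]
[[290. 322.]]
```

Emit:
{"fn": "carry_out", "kwargs": {
  "commands": [
    {"dx":0,"dy":0.06,"dz":0,"rx":0,"ry":0,"rz":0,"jaw":0.1},
    {"dx":0,"dy":0.06,"dz":0,"rx":0,"ry":0,"rz":0,"jaw":0.3},
    {"dx":0,"dy":0.06,"dz":0,"rx":0,"ry":0,"rz":0,"jaw":0.4},
    {"dx":0,"dy":0.06,"dz":0,"rx":0,"ry":0,"rz":0,"jaw":0.45},
    {"dx":0,"dy":0.06,"dz":0,"rx":0,"ry":0,"rz":0,"jaw":0.5},
    {"dx":0,"dy":0.06,"dz":0,"rx":0,"ry":0,"rz":0,"jaw":0.55},
    {"dx":0,"dy":0.06,"dz":0,"rx":0,"ry":0,"rz":0,"jaw":0.6},
    {"dx":0,"dy":0.06,"dz":0,"rx":0,"ry":0,"rz":0,"jaw":0.7},
    {"dx":0,"dy":0.06,"dz":0,"rx":0,"ry":0,"rz":0,"jaw":1},
    {"dx":0,"dy":0.06,"dz":0,"rx":0,"ry":0,"rz":0,"jaw":1}
  ],
  "force": 30
}}

```text
t: 5.08
eef_pos: [0.6312, 0.0998, 0.1552]
tcp_rot: [-3.063, -0.699, -0.0]
ft_force: [-0.9, 0.7, 1.5]
opening: 0.0163
gripper_force: 29.2
```

```bash
python3 d.py .6305,.1005,.235
```

```text
t 5.08 p [0.6312 0.0998 0.1552] R [[0.901, 0.434], [0.434, -0.901]] tilt -1.0 F [-0.9  0.7  1.5] open 0.0163 q [ 0.04  0.61 -0.4   1.57  0.26  1.02 -1.55]
.6305,.1005,.235 -> [-0.01 -0.04 -3.19]
```

Emit:
{"fn": "carry_out", "kwargs": {
  "commands": [
    {"dx":0,"dy":0,"dz":-0.15,"rx":0,"ry":0,"rz":0,"jaw":1},
    {"dx":0,"dy":0,"dz":-0.4,"rx":0,"ry":0,"rz":0,"jaw":1},
    {"dx":0,"dy":0,"dz":-0.8,"rx":0,"ry":0,"rz":0,"jaw":1},
    {"dx":0,"dy":0,"dz":-1.3,"rx":0,"ry":0,"rz":0,"jaw":1},
    {"dx":0,"dy":0,"dz":-1.8,"rx":0,"ry":0,"rz":0,"jaw":1},
    {"dx":0,"dy":0,"dz":-2.3,"rx":0,"ry":0,"rz":0,"jaw":1},
    {"dx":0,"dy":0,"dz":-2.7,"rx":0,"ry":0,"rz":0,"jaw":1},
    {"dx":0,"dy":0,"dz":-3,"rx":0,"ry":0,"rz":0,"jaw":1},
    {"dx":0,"dy":0,"dz":-3.2,"rx":0,"ry":0,"rz":0,"jaw":1},
    {"dx":0,"dy":0,"dz":-3.2,"rx":0,"ry":0,"rz":0,"jaw":1}
  ]
}}

```text
t: 5.92
eef_pos: [0.6317, 0.0999, 0.2364]
tcp_rot: [3.063, 0.699, 0.003]
ft_force: [0.5, -0.2, -0.8]
opening: 0.0164
gripper_force: 29.3
```

```bash
python3 d.py .54,.3525,.235; python3 -c "
from h import *
cv2.imwrite('pics/c.png',np.hstack([cv2.resize(env.get_image(c)[y:y+110,x:x+110],None,fx=5,fy=5) for c,x,y in(('scene',315,140),)]))"
```

```text
t 5.92 p [0.6317 0.0999 0.2364] R [[0.901, 0.434], [0.434, -0.901]] tilt -1.0 F [ 0.5 -0.2 -0.8] open 0.0164 q [ 0.05  0.54 -0.42  1.45  0.23  1.19 -1.52]
.54,.3525,.235 -> [  1.08 -10.69   0.05]
```

View pics/c.png

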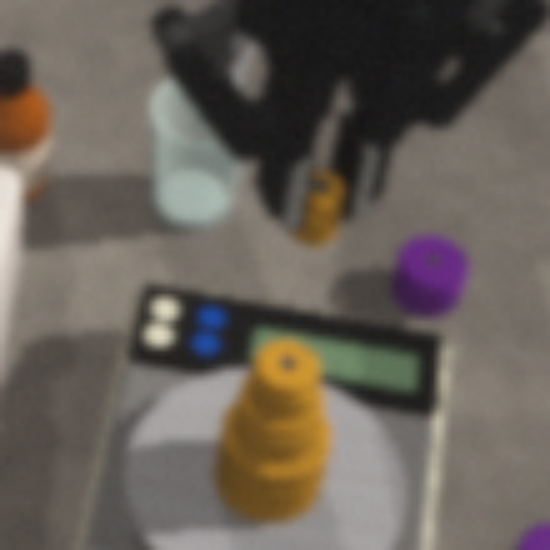

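The 50 g weight is held upright, with its top at crop (326,183) and foot at (317,240). The other three stand undisturbed, with the 100 g top centre at (290,362).

```bash
python3 -c "
from h import *
t=np.array([.6317,.0999])
for o in(-.005,0,.005):
  c=np.r_[t+o*np.array([.901,.434]),0]
  lo=(proj('scene',C*.009+c+[0,0,.2264])-[315,140])*5; hi=(proj('scene',C*.009+c+[0,0,.2499])-[315,140])*5
  print(o,'bottom row',lo[:,1].max().round(),'topcentre',hi.mean(0).round(),'cols',lo[:,0].min().round(),lo[:,0].max().round())
for r in ((288,362),): print(np.round(atz(pix2ray('scene',(315+290/5,140+362/5)),.145),4))
"
```

```text
-0.005 bottom row 234.0 topcentre [312. 171.] cols 279.0 329.0
0 bottom row 244.0 topcentre [317. 182.] cols 283.0 333.0
0.005 bottom row 255.0 topcentre [321. 192.] cols 288.0 338.0
[0.6313 0.1033 0.145 ]
```

Emit:
{"fn": "carry_out", "kwargs": {
  "commands": [
    {"dx":0.05,"dy":-0.6,"dz":0,"rx":0,"ry":0,"rz":0,"jaw":1},
    {"dx":0.2,"dy":-1.8,"dz":0,"rx":0,"ry":0,"rz":0,"jaw":1},
    {"dx":0.3,"dy":-3.2,"dz":0,"rx":0,"ry":0,"rz":0,"jaw":1},
    {"dx":0.45,"dy":-4.6,"dz":0,"rx":0,"ry":0,"rz":0,"jaw":1},
    {"dx":0.6,"dy":-6,"dz":0,"rx":0,"ry":0,"rz":0,"jaw":1},
    {"dx":0.7,"dy":-7.4,"dz":0,"rx":0,"ry":0,"rz":0,"jaw":1},
    {"dx":0.85,"dy":-8.7,"dz":0,"rx":0,"ry":0,"rz":0,"jaw":1},
    {"dx":0.95,"dy":-9.7,"dz":0,"rx":0,"ry":0,"rz":0,"jaw":1},
    {"dx":1,"dy":-10.3,"dz":0,"rx":0,"ry":0,"rz":0,"jaw":1},
    {"dx":1.03,"dy":-10.6,"dz":0,"rx":0,"ry":0,"rz":0,"jaw":1}
  ]
}}

```text
t: 6.8
eef_pos: [0.5371, 0.3529, 0.2344]
tcp_rot: [-3.06, -0.705, 0.002]
ft_force: [-0.7, 0.8, -0.2]
opening: 0.0165
gripper_force: 29.3
```

```bash
python3 d.py .5395,.3505,.1
```

```text
t 6.8 p [0.5371 0.3529 0.2344] R [[0.899, 0.438], [0.438, -0.899]] tilt -1.0 F [-0.7  0.8 -0.2] open 0.0165 q [-0.37  0.55 -0.43  1.44  0.24  1.2  -1.95]
.5395,.3505,.1 -> [0.05 0.13 5.38]
```

Emit:
{"fn": "carry_out", "kwargs": {
  "commands": [
    {"dx":0,"dy":0,"dz":0.5,"rx":0,"ry":0,"rz":0,"jaw":1},
    {"dx":0,"dy":0,"dz":1.4,"rx":0,"ry":0,"rz":0,"jaw":1},
    {"dx":0,"dy":0,"dz":2.5,"rx":0,"ry":0,"rz":0,"jaw":1},
    {"dx":0,"dy":0,"dz":3.7,"rx":0,"ry":0,"rz":0,"jaw":1},
    {"dx":0,"dy":0,"dz":4.9,"rx":0,"ry":0,"rz":0,"jaw":1},
    {"dx":0,"dy":0,"dz":6,"rx":0,"ry":0,"rz":0,"jaw":1},
    {"dx":0,"dy":0,"dz":6.9,"rx":0,"ry":0,"rz":0,"jaw":1},
    {"dx":0,"dy":0,"dz":7.4,"rx":0,"ry":0,"rz":0,"jaw":1},
    {"dx":0,"dy":0,"dz":7.6,"rx":0,"ry":0,"rz":0,"jaw":1},
    {"dx":0,"dy":0,"dz":7.6,"rx":0,"ry":0,"rz":0,"jaw":1}
  ]
}}

```text
t: 7.63
eef_pos: [0.5395, 0.3487, 0.0442]
tcp_rot: [3.062, 0.697, -0.002]
ft_force: [0.2, -0.2, 0.3]
opening: 0.0165
gripper_force: 29.3
```

```bash
python3 d.py .5395,.3505,.0185; python3 -c "
from h import *
cv2.imwrite('pics/d.png',np.hstack([cv2.resize(env.get_image(c)[y:y+80,x:x+80],None,fx=5,fy=5) for c,x,y in(('scene',440,190),('top',130,200))]))"
```

```text
t 7.63 p [0.5395 0.3487 0.0442] R [[0.901, 0.433], [0.433, -0.901]] tilt -1.0 F [ 0.2 -0.2  0.3] open 0.0165 q [-0.4   0.74 -0.37  1.66  0.34  0.81 -2.04]
.5395,.3505,.0185 -> [ 0.03 -0.07  1.03]
```

View pics/d.png

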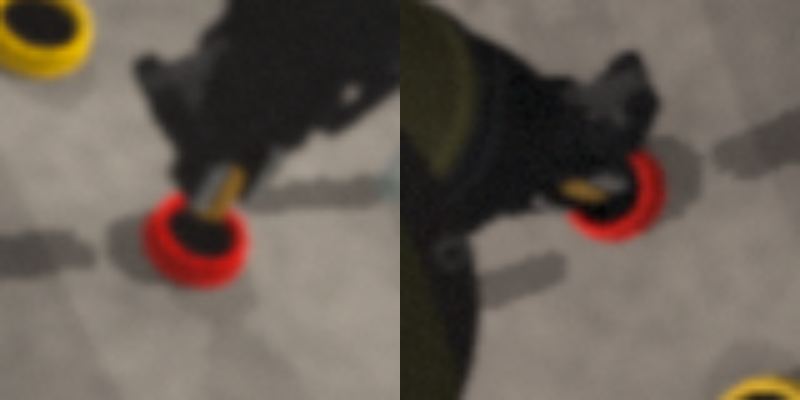

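Scene crop: the weight hangs over the well, with its foot at about (215,217) and the case centre near (197,245). Top crop: the weight shows at about (582,190) and the case centre at about (615,195).

```bash
python3 -c "
from h import *
off={'scene':[440,190],'top':[130,200]}
for c in off:
  f=lambda P:np.round((proj(c,P)-off[c])*5)
  B=f(C*.009+[.5395,.3487,.0342]); T=f(C*.009+[.5395,.3487,.0577])
  print(c,'foot',B.mean(0),'bot/left/right',B[:,1].max(),B[:,0].min(),B[:,0].max(),'top',T.mean(0),'case hull',f(C*.023+[.54,.3525,0])[:,0].min(),f(C*.023+[.54,.3525,0])[:,0].max(),f(C*.023+[.54,.3525,0])[:,1].max())
"
```

```text
scene foot [202.98333333 200.18333333] bot/left/right 217.0 182.0 224.0 top [220.66666667 169.7       ] case hull 136.0 238.0 287.0
top foot [192.11666667 181.61666667] bot/left/right 202.0 172.0 213.0 top [171.21666667 174.68333333] case hull 162.0 263.0 241.0
```

Emit:
{"fn": "carry_out", "kwargs": {
  "commands": [
    {"dx":0.05,"dy":-0.06,"dz":0.2,"rx":0,"ry":0,"rz":0,"jaw":1},
    {"dx":0.05,"dy":-0.06,"dz":0.4,"rx":0,"ry":0,"rz":0,"jaw":1},
    {"dx":0.05,"dy":-0.06,"dz":0.6,"rx":0,"ry":0,"rz":0,"jaw":1},
    {"dx":0.05,"dy":-0.06,"dz":0.75,"rx":0,"ry":0,"rz":0,"jaw":1},
    {"dx":0.05,"dy":-0.06,"dz":0.85,"rx":0,"ry":0,"rz":0,"jaw":1},
    {"dx":0.05,"dy":-0.06,"dz":0.93,"rx":0,"ry":0,"rz":0,"jaw":1},
    {"dx":0.05,"dy":-0.06,"dz":0.98,"rx":0,"ry":0,"rz":0,"jaw":1},
    {"dx":0.05,"dy":-0.06,"dz":1.02,"rx":0,"ry":0,"rz":0,"jaw":1},
    {"dx":0.05,"dy":-0.06,"dz":1.02,"rx":0,"ry":0,"rz":0,"jaw":1},
    {"dx":0.05,"dy":-0.06,"dz":1.02,"rx":0,"ry":0,"rz":0,"jaw":1}
  ]
}}

```text
t: 8.57
eef_pos: [0.54, 0.3516, 0.0196]
tcp_rot: [-3.063, -0.699, -0.0]
ft_force: [0.3, -0.2, -0.9]
opening: 0.0165
gripper_force: 29.3
```

```bash
python3 d.py .54,.3510,.0185
```

```text
t 8.57 p [0.54   0.3516 0.0196] R [[0.901, 0.434], [0.434, -0.901]] tilt -1.0 F [ 0.3 -0.2 -0.9] open 0.0165 q [-0.41  0.77 -0.35  1.67  0.36  0.76 -2.05]
.54,.3510,.0185 -> [-0.01  0.02  0.04]
```

Emit:
{"fn": "carry_out", "kwargs": {
  "commands": [
    {"dx":0,"dy":0,"dz":0.02,"rx":0,"ry":0,"rz":0,"jaw":1},
    {"dx":0,"dy":0,"dz":0.04,"rx":0,"ry":0,"rz":0,"jaw":1},
    {"dx":0,"dy":0,"dz":0.06,"rx":0,"ry":0,"rz":0,"jaw":1},
    {"dx":0,"dy":0,"dz":0.06,"rx":0,"ry":0,"rz":0,"jaw":1},
    {"dx":0,"dy":0,"dz":0.06,"rx":0,"ry":0,"rz":0,"jaw":1}
  ]
}}

```text
t: 8.98
eef_pos: [0.54, 0.3516, 0.0182]
tcp_rot: [-3.063, -0.699, -0.0]
ft_force: [0.7, -0.6, 0.6]
opening: 0.0165
gripper_force: 29.4
```

Emit:
{"fn": "carry_out", "kwargs": {
  "commands": [
    {"dx":0,"dy":0,"dz":0.02,"rx":0,"ry":0,"rz":0,"jaw":1},
    {"dx":0,"dy":0,"dz":0.04,"rx":0,"ry":0,"rz":0,"jaw":1},
    {"dx":0,"dy":0,"dz":0.04,"rx":0,"ry":0,"rz":0,"jaw":1}
  ]
}}

```text
t: 9.23
eef_pos: [0.5401, 0.3517, 0.0181]
tcp_rot: [-3.063, -0.699, -0.001]
ft_force: [-1.9, -1.9, 8.7]
opening: 0.0164
gripper_force: 30.1
```

Emit:
{"fn": "carry_out", "kwargs": {
  "commands": [
    {"dx":0,"dy":0,"dz":0,"rx":0,"ry":0,"rz":0,"jaw":0.5},
    {"dx":0,"dy":0,"dz":0,"rx":0,"ry":0,"rz":0,"jaw":0.2},
    {"dx":0,"dy":0,"dz":0,"rx":0,"ry":0,"rz":0,"jaw":0.1},
    {"dx":0,"dy":0,"dz":0,"rx":0,"ry":0,"rz":0,"jaw":0.1},
    {"dx":0,"dy":0,"dz":-0.2,"rx":0,"ry":0,"rz":0,"jaw":0.1},
    {"dx":0,"dy":0,"dz":-0.7,"rx":0,"ry":0,"rz":0,"jaw":0.1},
    {"dx":0,"dy":0,"dz":-1.5,"rx":0,"ry":0,"rz":0,"jaw":0.1},
    {"dx":0,"dy":0,"dz":-2.6,"rx":0,"ry":0,"rz":0,"jaw":-0.2},
    {"dx":0,"dy":0,"dz":-3.9,"rx":0,"ry":0,"rz":0,"jaw":-0.2},
    {"dx":0,"dy":0,"dz":-5.2,"rx":0,"ry":0,"rz":0,"jaw":-0.2}
  ]
}}

```text
t: 10.07
eef_pos: [0.5395, 0.3515, 0.1492]
tcp_rot: [-3.062, -0.699, 0.0]
ft_force: [-0.2, -0.3, -1.1]
opening: 0.051
gripper_force: 0.0
```

```bash
python3 d.py .631,.100,.215;  python3 -c "
from h import *
cv2.imwrite('pics/e.png',np.hstack([cv2.resize(env.get_image(c)[y:y+80,x:x+80],None,fx=5,fy=5) for c,x,y in(('scene',440,190),('scene',330,170))]))"
```

```text
t 10.07 p [0.5395 0.3515 0.1492] R [[0.901, 0.434], [0.434, -0.901]] tilt -1.0 F [-0.2 -0.3 -1.1] open 0.051 q [-0.37  0.62 -0.41  1.56  0.28  1.02 -1.99]
.631,.100,.215 -> [-1.07 10.65 -2.63]
```

View pics/e.png

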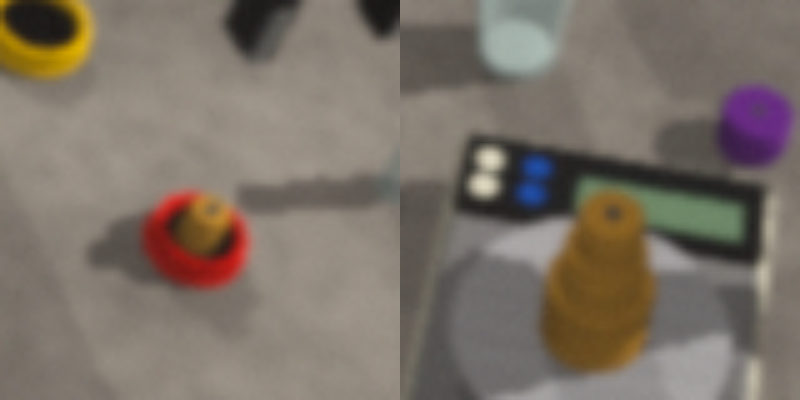

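The 50 g weight stands upright in the red case, with its top at scene crop (211,208). The remaining stack is unchanged. Next is the 100 g.

Emit:
{"fn": "carry_out", "kwargs": {
  "commands": [
    {"dx":-0.05,"dy":0.5,"dz":-1.2,"rx":0,"ry":0,"rz":0,"jaw":-0.2},
    {"dx":-0.2,"dy":1.8,"dz":-2.4,"rx":0,"ry":0,"rz":0,"jaw":-0.2},
    {"dx":-0.3,"dy":3.3,"dz":-2.6,"rx":0,"ry":0,"rz":0,"jaw":-0.2},
    {"dx":-0.5,"dy":4.8,"dz":-2.6,"rx":0,"ry":0,"rz":0,"jaw":-0.2},
    {"dx":-0.6,"dy":6.3,"dz":-2.6,"rx":0,"ry":0,"rz":0,"jaw":-0.2},
    {"dx":-0.8,"dy":7.7,"dz":-2.6,"rx":0,"ry":0,"rz":0,"jaw":-0.2},
    {"dx":-0.9,"dy":8.9,"dz":-2.6,"rx":0,"ry":0,"rz":0,"jaw":-0.2},
    {"dx":-1,"dy":9.8,"dz":-2.6,"rx":0,"ry":0,"rz":0,"jaw":-0.2},
    {"dx":-1.07,"dy":10.4,"dz":-2.6,"rx":0,"ry":0,"rz":0,"jaw":-0.2},
    {"dx":-1.09,"dy":10.64,"dz":-2.6,"rx":0,"ry":0,"rz":0,"jaw":-0.2}
  ]
}}

```text
t: 11.0
eef_pos: [0.6315, 0.097, 0.2122]
tcp_rot: [3.063, 0.693, -0.0]
ft_force: [-0.4, -0.5, -0.2]
opening: 0.051
gripper_force: 0.0
```

Emit:
{"fn": "carry_out", "kwargs": {
  "commands": [
    {"dx":0,"dy":0,"dz":0,"rx":0,"ry":0,"rz":0,"jaw":-0.2},
    {"dx":0,"dy":0,"dz":0,"rx":0,"ry":0,"rz":0,"jaw":-0.2},
    {"dx":0,"dy":0,"dz":0.5,"rx":0,"ry":0,"rz":0,"jaw":-0.2},
    {"dx":0,"dy":0,"dz":1,"rx":0,"ry":0,"rz":0,"jaw":-0.2},
    {"dx":0,"dy":0,"dz":1.5,"rx":0,"ry":0,"rz":0,"jaw":-0.2},
    {"dx":0,"dy":0,"dz":1.9,"rx":0,"ry":0,"rz":0,"jaw":-0.2},
    {"dx":0,"dy":0,"dz":2.2,"rx":0,"ry":0,"rz":0,"jaw":-0.2},
    {"dx":0,"dy":0,"dz":2.4,"rx":0,"ry":0,"rz":0,"jaw":-0.2},
    {"dx":0,"dy":0,"dz":2.4,"rx":0,"ry":0,"rz":0,"jaw":-0.2},
    {"dx":0,"dy":0,"dz":2.4,"rx":0,"ry":0,"rz":0,"jaw":-0.2}
  ]
}}

```text
t: 11.83
eef_pos: [0.6308, 0.1005, 0.1522]
tcp_rot: [-3.062, -0.7, -0.0]
ft_force: [0.5, -0.2, 0.5]
opening: 0.0509
gripper_force: 0.0
```

```bash
python3 d.py .631,.100,.1325
```

```text
t 11.83 p [0.6308 0.1005 0.1522] R [[0.901, 0.434], [0.434, -0.901]] tilt -1.0 F [ 0.5 -0.2  0.5] open 0.0509 q [ 0.04  0.61 -0.41  1.57  0.27  1.02 -1.56]
.631,.100,.1325 -> [-0.    0.02  0.79]
```

Emit:
{"fn": "carry_out", "kwargs": {
  "commands": [
    {"dx":0,"dy":0.02,"dz":0.3,"rx":0,"ry":0,"rz":0,"jaw":-0.2},
    {"dx":0,"dy":0.02,"dz":0.55,"rx":0,"ry":0,"rz":0,"jaw":-0.2},
    {"dx":0,"dy":0.02,"dz":0.7,"rx":0,"ry":0,"rz":0,"jaw":-0.1},
    {"dx":0,"dy":0.02,"dz":0.78,"rx":0,"ry":0,"rz":0,"jaw":0},
    {"dx":0,"dy":0.02,"dz":0.78,"rx":0,"ry":0,"rz":0,"jaw":0.15},
    {"dx":0,"dy":0.02,"dz":0.78,"rx":0,"ry":0,"rz":0,"jaw":0.25},
    {"dx":0,"dy":0.02,"dz":0.78,"rx":0,"ry":0,"rz":0,"jaw":0.3},
    {"dx":0,"dy":0.02,"dz":0.78,"rx":0,"ry":0,"rz":0,"jaw":0.35},
    {"dx":0,"dy":0.02,"dz":0.78,"rx":0,"ry":0,"rz":0,"jaw":0.4},
    {"dx":0,"dy":0.02,"dz":0.78,"rx":0,"ry":0,"rz":0,"jaw":0.5}
  ]
}}

```text
t: 12.67
eef_pos: [0.6312, 0.1, 0.133]
tcp_rot: [-3.063, -0.699, -0.001]
ft_force: [-1.0, 0.7, 3.0]
opening: 0.0246
gripper_force: 29.3
```

Emit:
{"fn": "carry_out", "kwargs": {
  "commands": [
    {"dx":0,"dy":0,"dz":0,"rx":0,"ry":0,"rz":0,"jaw":1},
    {"dx":0,"dy":0,"dz":0,"rx":0,"ry":0,"rz":0,"jaw":1},
    {"dx":0,"dy":0,"dz":0,"rx":0,"ry":0,"rz":0,"jaw":1},
    {"dx":0,"dy":0,"dz":0,"rx":0,"ry":0,"rz":0,"jaw":1}
  ],
  "force": 35
}}

```text
t: 13.0
eef_pos: [0.6312, 0.0999, 0.133]
tcp_rot: [-3.063, -0.699, -0.001]
ft_force: [-1.2, 0.9, 5.4]
opening: 0.0242
gripper_force: 34.4
```

Emit:
{"fn": "carry_out", "kwargs": {
  "commands": [
    {"dx":0,"dy":0,"dz":-0.15,"rx":0,"ry":0,"rz":0,"jaw":1},
    {"dx":0,"dy":0,"dz":-0.4,"rx":0,"ry":0,"rz":0,"jaw":1},
    {"dx":0,"dy":0,"dz":-0.8,"rx":0,"ry":0,"rz":0,"jaw":1},
    {"dx":0,"dy":0,"dz":-1.3,"rx":0,"ry":0,"rz":0,"jaw":1},
    {"dx":0,"dy":0,"dz":-1.9,"rx":0,"ry":0,"rz":0,"jaw":1},
    {"dx":0,"dy":0,"dz":-2.6,"rx":0,"ry":0,"rz":0,"jaw":1},
    {"dx":0,"dy":0,"dz":-3.2,"rx":0,"ry":0,"rz":0,"jaw":1},
    {"dx":0,"dy":0,"dz":-3.7,"rx":0,"ry":0,"rz":0,"jaw":1},
    {"dx":0,"dy":0,"dz":-4,"rx":0,"ry":0,"rz":0,"jaw":1},
    {"dx":0,"dy":0,"dz":-4.1,"rx":0,"ry":0,"rz":0,"jaw":1}
  ]
}}

```text
t: 13.83
eef_pos: [0.6316, 0.0997, 0.237]
tcp_rot: [3.063, 0.699, 0.004]
ft_force: [-0.5, 0.5, -0.8]
opening: 0.0242
gripper_force: 34.4
```

```bash
python3 d.py .428,.277,.235; python3 -c "
from h import *
cv2.imwrite('pics/f.png',np.hstack([cv2.resize(env.get_image(c)[y:y+110,x:x+110],None,fx=5,fy=5) for c,x,y in(('scene',315,140),)]))"
```

```text
t 13.83 p [0.6316 0.0997 0.237 ] R [[0.901, 0.434], [0.434, -0.901]] tilt -1.0 F [-0.5  0.5 -0.8] open 0.0242 q [ 0.05  0.54 -0.43  1.45  0.23  1.2  -1.52]
.428,.277,.235 -> [-4.26 -9.92  0.06]
```

View pics/f.png

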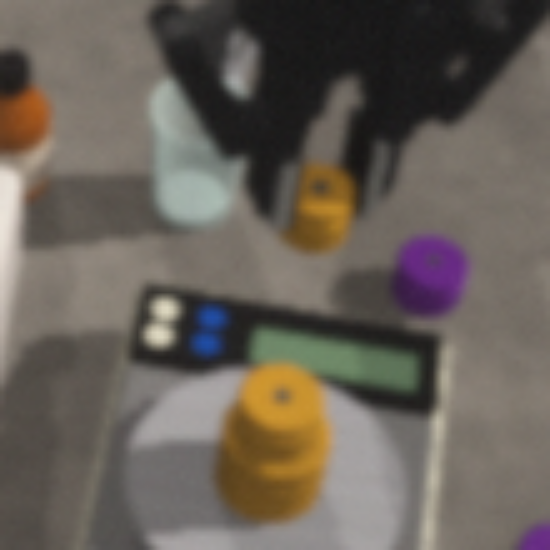

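The 100 g weight is held upright, with its top at crop (323,187). The 200 g and 500 g weights stand undisturbed, with the 200 g top centre at (282,395).

Emit:
{"fn": "carry_out", "kwargs": {
  "commands": [
    {"dx":-0.25,"dy":-0.6,"dz":0,"rx":0,"ry":0,"rz":0,"jaw":1},
    {"dx":-0.75,"dy":-1.75,"dz":0,"rx":0,"ry":0,"rz":0,"jaw":1},
    {"dx":-1.3,"dy":-3.05,"dz":0,"rx":0,"ry":0,"rz":0,"jaw":1},
    {"dx":-1.85,"dy":-4.35,"dz":0,"rx":0,"ry":0,"rz":0,"jaw":1},
    {"dx":-2.4,"dy":-5.6,"dz":0,"rx":0,"ry":0,"rz":0,"jaw":1},
    {"dx":-2.95,"dy":-6.9,"dz":0,"rx":0,"ry":0,"rz":0,"jaw":1},
    {"dx":-3.5,"dy":-8.1,"dz":0,"rx":0,"ry":0,"rz":0,"jaw":1},
    {"dx":-3.9,"dy":-9.1,"dz":0,"rx":0,"ry":0,"rz":0,"jaw":1},
    {"dx":-4.15,"dy":-9.7,"dz":0,"rx":0,"ry":0,"rz":0,"jaw":1},
    {"dx":-4.25,"dy":-9.9,"dz":0,"rx":0,"ry":0,"rz":0,"jaw":1}
  ]
}}

```text
t: 14.72
eef_pos: [0.4251, 0.2787, 0.2348]
tcp_rot: [-3.061, -0.706, 0.002]
ft_force: [-1.0, 0.7, -1.0]
opening: 0.0243
gripper_force: 34.5
```

Emit:
{"fn": "carry_out", "kwargs": {
  "commands": [
    {"dx":0,"dy":0,"dz":0.5,"rx":0,"ry":0,"rz":0,"jaw":1},
    {"dx":0,"dy":0,"dz":1.4,"rx":0,"ry":0,"rz":0,"jaw":1},
    {"dx":0,"dy":0,"dz":2.5,"rx":0,"ry":0,"rz":0,"jaw":1},
    {"dx":0,"dy":0,"dz":3.7,"rx":0,"ry":0,"rz":0,"jaw":1},
    {"dx":0,"dy":0,"dz":4.9,"rx":0,"ry":0,"rz":0,"jaw":1},
    {"dx":0,"dy":0,"dz":6,"rx":0,"ry":0,"rz":0,"jaw":1},
    {"dx":0,"dy":0,"dz":6.9,"rx":0,"ry":0,"rz":0,"jaw":1},
    {"dx":0,"dy":0,"dz":7.4,"rx":0,"ry":0,"rz":0,"jaw":1},
    {"dx":0,"dy":0,"dz":7.6,"rx":0,"ry":0,"rz":0,"jaw":1},
    {"dx":0,"dy":0,"dz":7.6,"rx":0,"ry":0,"rz":0,"jaw":1}
  ]
}}

```text
t: 15.55
eef_pos: [0.4278, 0.2754, 0.0436]
tcp_rot: [3.062, 0.698, -0.004]
ft_force: [-0.0, -0.7, -1.0]
opening: 0.0248
gripper_force: 34.5
```

```bash
python3 d.py .428,.277,.0185
```

```text
t 15.55 p [0.4278 0.2754 0.0436] R [[0.901, 0.433], [0.433, -0.901]] tilt -1.0 F [-0.  -0.7 -1. ] open 0.0248 q [-0.37  0.59 -0.37  2.03  0.37  0.59 -2.12]
.428,.277,.0185 -> [ 0.04 -0.05  1.  ]
```

Emit:
{"fn": "carry_out", "kwargs": {
  "commands": [
    {"dx":0.02,"dy":-0.03,"dz":0.2,"rx":0,"ry":0,"rz":0,"jaw":1},
    {"dx":0.02,"dy":-0.03,"dz":0.4,"rx":0,"ry":0,"rz":0,"jaw":1},
    {"dx":0.02,"dy":-0.03,"dz":0.6,"rx":0,"ry":0,"rz":0,"jaw":1},
    {"dx":0.02,"dy":-0.03,"dz":0.75,"rx":0,"ry":0,"rz":0,"jaw":1},
    {"dx":0.02,"dy":-0.03,"dz":0.85,"rx":0,"ry":0,"rz":0,"jaw":1},
    {"dx":0.02,"dy":-0.03,"dz":0.93,"rx":0,"ry":0,"rz":0,"jaw":1},
    {"dx":0.02,"dy":-0.03,"dz":0.97,"rx":0,"ry":0,"rz":0,"jaw":1},
    {"dx":0.02,"dy":-0.03,"dz":1,"rx":0,"ry":0,"rz":0,"jaw":1},
    {"dx":0.02,"dy":-0.03,"dz":1,"rx":0,"ry":0,"rz":0,"jaw":1},
    {"dx":0.02,"dy":-0.03,"dz":1,"rx":0,"ry":0,"rz":0,"jaw":1}
  ]
}}

```text
t: 16.38
eef_pos: [0.4281, 0.2775, 0.0202]
tcp_rot: [-3.063, -0.699, -0.0]
ft_force: [-0.4, -0.1, -0.1]
opening: 0.0243
gripper_force: 34.5
```

```bash
python3 d.py .428,.277,.0185; python3 -c "
from h import *
cv2.imwrite('pics/g.png',np.hstack([cv2.resize(env.get_image(c)[y:y+80,x:x+80],None,fx=5,fy=5) for c,x,y in(('scene',405,150),('top',160,250))]))
off={'scene':[405,150],'top':[160,250]}
for c in off:
  f=lambda P:np.round((proj(c,P)-off[c])*5)
  print(c,'foot',f([.428,.277,.0085]),'top',f([.428,.277,.031]),'case rim',f([.428,.277,.015]))
"
```

```text
t 16.38 p [0.4281 0.2775 0.0202] R [[0.901, 0.434], [0.434, -0.901]] tilt -1.0 F [-0.4 -0.1 -0.1] open 0.0243 q [-0.39  0.63 -0.35  2.04  0.4   0.53 -2.15]
.428,.277,.0185 -> [-0.01  0.02  0.07]
scene foot [[205. 223.]] top [[217. 193.]] case rim [[209. 214.]]
top foot [[212. 185.]] top [[196. 185.]] case rim [[207. 185.]]
```

View pics/g.png

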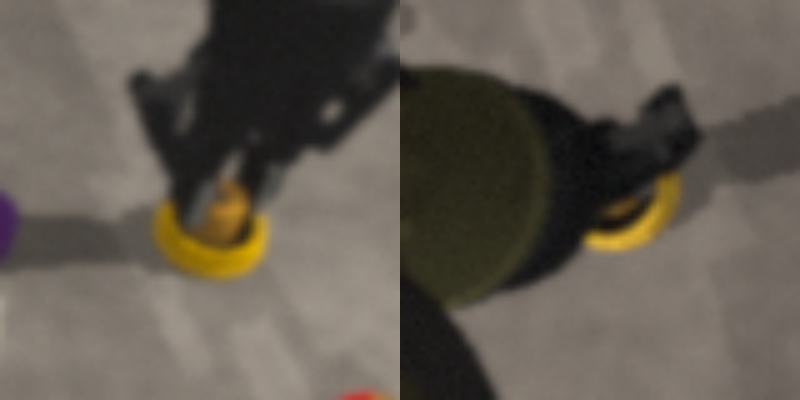

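The 100 g weight is in the well, well inside the rim: weight at scene crop (228,215), rim spanning 155–270.

Emit:
{"fn": "carry_out", "kwargs": {
  "commands": [
    {"dx":0,"dy":0,"dz":0.03,"rx":0,"ry":0,"rz":0,"jaw":1},
    {"dx":0,"dy":0,"dz":0.06,"rx":0,"ry":0,"rz":0,"jaw":1},
    {"dx":0,"dy":0,"dz":0.08,"rx":0,"ry":0,"rz":0,"jaw":1},
    {"dx":0,"dy":0,"dz":0.08,"rx":0,"ry":0,"rz":0,"jaw":1},
    {"dx":0,"dy":0,"dz":0.08,"rx":0,"ry":0,"rz":0,"jaw":1}
  ]
}}

```text
t: 16.9
eef_pos: [0.4281, 0.2775, 0.0185]
tcp_rot: [3.063, 0.699, 0.001]
ft_force: [-1.4, -0.8, 5.0]
opening: 0.0241
gripper_force: 35.1
```

Emit:
{"fn": "carry_out", "kwargs": {
  "commands": [
    {"dx":0,"dy":0,"dz":0,"rx":0,"ry":0,"rz":0,"jaw":0.35},
    {"dx":0,"dy":0,"dz":0,"rx":0,"ry":0,"rz":0,"jaw":0.1},
    {"dx":0,"dy":0,"dz":0,"rx":0,"ry":0,"rz":0,"jaw":-0.1},
    {"dx":0,"dy":0,"dz":0,"rx":0,"ry":0,"rz":0,"jaw":-0.1},
    {"dx":0,"dy":0,"dz":-0.2,"rx":0,"ry":0,"rz":0,"jaw":-0.1},
    {"dx":0,"dy":0,"dz":-0.7,"rx":0,"ry":0,"rz":0,"jaw":-0.1},
    {"dx":0,"dy":0,"dz":-1.5,"rx":0,"ry":0,"rz":0,"jaw":-0.1},
    {"dx":0,"dy":0,"dz":-2.6,"rx":0,"ry":0,"rz":0,"jaw":-0.5},
    {"dx":0,"dy":0,"dz":-3.9,"rx":0,"ry":0,"rz":0,"jaw":-0.5},
    {"dx":0,"dy":0,"dz":-5.2,"rx":0,"ry":0,"rz":0,"jaw":-0.5}
  ]
}}

```text
t: 17.73
eef_pos: [0.4274, 0.2772, 0.1494]
tcp_rot: [3.063, 0.7, -0.002]
ft_force: [1.4, 0.1, 0.7]
opening: 0.0639
gripper_force: 0.0
```

```bash
python3 d.py .631,.100,.205;  python3 -c "
from h import *
cv2.imwrite('pics/i.png',np.hstack([cv2.resize(env.get_image(c)[y:y+80,x:x+80],None,fx=5,fy=5) for c,x,y in(('scene',405,150),('scene',330,170))]))"
```

```text
t 17.73 p [0.4274 0.2772 0.1494] R [[0.901, 0.434], [0.434, -0.901]] tilt -1.0 F [1.4 0.1 0.7] open 0.0639 q [-0.3   0.44 -0.47  1.91  0.26  0.84 -2.02]
.631,.100,.205 -> [ 4.26  9.92 -2.23]
```

View pics/i.png

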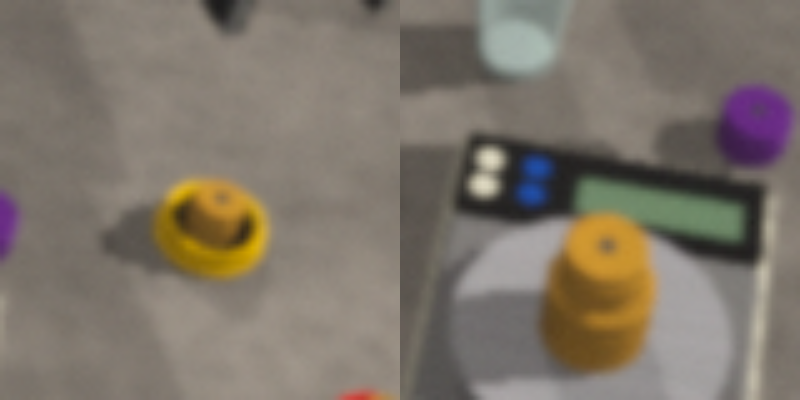

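The 100 g weight stands upright in the yellow case, with its top at (222,198). The 200 g top centre is at crop (207,245), so the stack is fine.

Emit:
{"fn": "carry_out", "kwargs": {
  "commands": [
    {"dx":0.2,"dy":0.5,"dz":-1,"rx":0,"ry":0,"rz":0,"jaw":-0.5},
    {"dx":0.7,"dy":1.7,"dz":-2,"rx":0,"ry":0,"rz":0,"jaw":-0.5},
    {"dx":1.3,"dy":3,"dz":-2.3,"rx":0,"ry":0,"rz":0,"jaw":-0.5},
    {"dx":1.85,"dy":4.4,"dz":-2.3,"rx":0,"ry":0,"rz":0,"jaw":-0.5},
    {"dx":2.45,"dy":5.8,"dz":-2.3,"rx":0,"ry":0,"rz":0,"jaw":-0.5},
    {"dx":3,"dy":7.1,"dz":-2.3,"rx":0,"ry":0,"rz":0,"jaw":-0.5},
    {"dx":3.5,"dy":8.3,"dz":-2.3,"rx":0,"ry":0,"rz":0,"jaw":-0.5},
    {"dx":3.9,"dy":9.2,"dz":-2.3,"rx":0,"ry":0,"rz":0,"jaw":-0.5},
    {"dx":4.15,"dy":9.7,"dz":-2.3,"rx":0,"ry":0,"rz":0,"jaw":-0.5},
    {"dx":4.23,"dy":9.92,"dz":-2.3,"rx":0,"ry":0,"rz":0,"jaw":-0.5}
  ]
}}

```text
t: 18.67
eef_pos: [0.6323, 0.097, 0.2045]
tcp_rot: [3.063, 0.693, -0.001]
ft_force: [-0.0, 0.2, -0.1]
opening: 0.064
gripper_force: 0.0
```

Emit:
{"fn": "carry_out", "kwargs": {
  "commands": [
    {"dx":0,"dy":0,"dz":0,"rx":0,"ry":0,"rz":0,"jaw":-0.5},
    {"dx":0,"dy":0,"dz":0,"rx":0,"ry":0,"rz":0,"jaw":-0.5},
    {"dx":0,"dy":0,"dz":0.5,"rx":0,"ry":0,"rz":0,"jaw":-0.5},
    {"dx":0,"dy":0,"dz":1.1,"rx":0,"ry":0,"rz":0,"jaw":-0.5},
    {"dx":0,"dy":0,"dz":1.8,"rx":0,"ry":0,"rz":0,"jaw":-0.5},
    {"dx":0,"dy":0,"dz":2.4,"rx":0,"ry":0,"rz":0,"jaw":-0.5},
    {"dx":0,"dy":0,"dz":2.8,"rx":0,"ry":0,"rz":0,"jaw":-0.5},
    {"dx":0,"dy":0,"dz":3,"rx":0,"ry":0,"rz":0,"jaw":-0.5},
    {"dx":0,"dy":0,"dz":3,"rx":0,"ry":0,"rz":0,"jaw":-0.5},
    {"dx":0,"dy":0,"dz":3,"rx":0,"ry":0,"rz":0,"jaw":-0.5}
  ]
}}

```text
t: 19.5
eef_pos: [0.6308, 0.1005, 0.1311]
tcp_rot: [-3.062, -0.7, -0.001]
ft_force: [0.3, 0.3, -0.6]
opening: 0.0642
gripper_force: 0.0
```

```bash
python3 d.py .631,.100,.1085
```

```text
t 19.5 p [0.6308 0.1005 0.1311] R [[0.901, 0.435], [0.435, -0.901]] tilt -1.0 F [ 0.3  0.3 -0.6] open 0.0642 q [ 0.05  0.63 -0.42  1.59  0.29  0.97 -1.58]
.631,.100,.1085 -> [-0.    0.02  0.9 ]
```

Emit:
{"fn": "carry_out", "kwargs": {
  "commands": [
    {"dx":0,"dy":0.02,"dz":0.3,"rx":0,"ry":0,"rz":0,"jaw":-0.5},
    {"dx":0,"dy":0.02,"dz":0.6,"rx":0,"ry":0,"rz":0,"jaw":-0.5},
    {"dx":0,"dy":0.02,"dz":0.8,"rx":0,"ry":0,"rz":0,"jaw":-0.4},
    {"dx":0,"dy":0.02,"dz":0.9,"rx":0,"ry":0,"rz":0,"jaw":-0.2},
    {"dx":0,"dy":0.02,"dz":0.9,"rx":0,"ry":0,"rz":0,"jaw":-0.05},
    {"dx":0,"dy":0.02,"dz":0.9,"rx":0,"ry":0,"rz":0,"jaw":0.05},
    {"dx":0,"dy":0.02,"dz":0.9,"rx":0,"ry":0,"rz":0,"jaw":0.1},
    {"dx":0,"dy":0.02,"dz":0.9,"rx":0,"ry":0,"rz":0,"jaw":0.15},
    {"dx":0,"dy":0.02,"dz":0.9,"rx":0,"ry":0,"rz":0,"jaw":0.2},
    {"dx":0,"dy":0.02,"dz":0.9,"rx":0,"ry":0,"rz":0,"jaw":0.3}
  ]
}}

```text
t: 20.33
eef_pos: [0.6312, 0.0999, 0.1086]
tcp_rot: [-3.062, -0.699, -0.001]
ft_force: [-1.5, 1.3, 3.4]
opening: 0.0331
gripper_force: 34.6
```

Emit:
{"fn": "carry_out", "kwargs": {
  "commands": [
    {"dx":0,"dy":0,"dz":0,"rx":0,"ry":0,"rz":0,"jaw":1},
    {"dx":0,"dy":0,"dz":0,"rx":0,"ry":0,"rz":0,"jaw":1},
    {"dx":0,"dy":0,"dz":0,"rx":0,"ry":0,"rz":0,"jaw":1},
    {"dx":0,"dy":0,"dz":0,"rx":0,"ry":0,"rz":0,"jaw":1}
  ],
  "force": 45
}}

```text
t: 20.67
eef_pos: [0.6313, 0.0999, 0.1086]
tcp_rot: [-3.062, -0.699, -0.001]
ft_force: [-2.1, 2.0, 5.9]
opening: 0.0331
gripper_force: 44.3
```

Emit:
{"fn": "carry_out", "kwargs": {
  "commands": [
    {"dx":0,"dy":0,"dz":-0.15,"rx":0,"ry":0,"rz":0,"jaw":1},
    {"dx":0,"dy":0,"dz":-0.4,"rx":0,"ry":0,"rz":0,"jaw":1},
    {"dx":0,"dy":0,"dz":-0.9,"rx":0,"ry":0,"rz":0,"jaw":1},
    {"dx":0,"dy":0,"dz":-1.5,"rx":0,"ry":0,"rz":0,"jaw":1},
    {"dx":0,"dy":0,"dz":-2.2,"rx":0,"ry":0,"rz":0,"jaw":1},
    {"dx":0,"dy":0,"dz":-3,"rx":0,"ry":0,"rz":0,"jaw":1},
    {"dx":0,"dy":0,"dz":-3.8,"rx":0,"ry":0,"rz":0,"jaw":1},
    {"dx":0,"dy":0,"dz":-4.5,"rx":0,"ry":0,"rz":0,"jaw":1},
    {"dx":0,"dy":0,"dz":-4.9,"rx":0,"ry":0,"rz":0,"jaw":1},
    {"dx":0,"dy":0,"dz":-5,"rx":0,"ry":0,"rz":0,"jaw":1}
  ]
}}

```text
t: 21.5
eef_pos: [0.6319, 0.0993, 0.2351]
tcp_rot: [3.063, 0.698, 0.005]
ft_force: [0.6, -0.4, -2.7]
opening: 0.0331
gripper_force: 44.9
```

```bash
python3 d.py .3853,-.2545,.235; python3 -c "
from h import *
cv2.imwrite('pics/j.png',np.hstack([cv2.resize(env.get_image(c)[y:y+110,x:x+110],None,fx=5,fy=5) for c,x,y in(('scene',315,140),)]))"
```

```text
t 21.5 p [0.6319 0.0993 0.2351] R [[0.901, 0.433], [0.433, -0.901]] tilt -1.0 F [ 0.6 -0.4 -2.7] open 0.0331 q [ 0.06  0.55 -0.44  1.45  0.24  1.19 -1.53]
.3853,-.2545,.235 -> [-15.02   8.48  -0.03]
```

View pics/j.png

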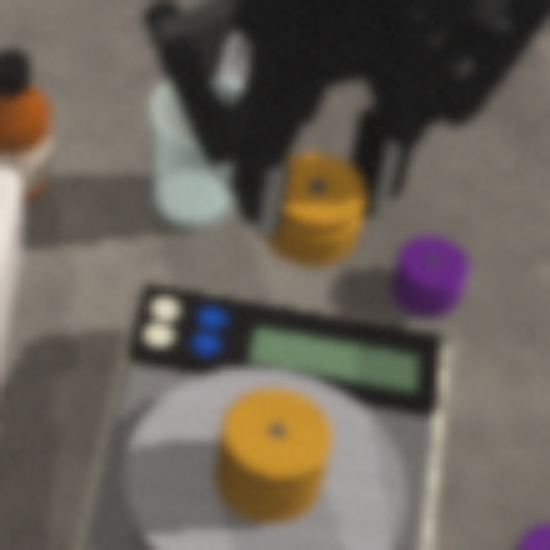

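The 200 g weight is held upright, with its top at crop (320,187). The 500 g stands alone on the pan, with its top at (277,430).

Emit:
{"fn": "carry_out", "kwargs": {
  "commands": [
    {"dx":-0.4,"dy":0.23,"dz":0,"rx":0,"ry":0,"rz":0,"jaw":1},
    {"dx":-1.1,"dy":0.62,"dz":0,"rx":0,"ry":0,"rz":0,"jaw":1},
    {"dx":-2,"dy":1.13,"dz":0,"rx":0,"ry":0,"rz":0,"jaw":1},
    {"dx":-3,"dy":1.7,"dz":0,"rx":0,"ry":0,"rz":0,"jaw":1},
    {"dx":-4,"dy":2.27,"dz":0,"rx":0,"ry":0,"rz":0,"jaw":1},
    {"dx":-5,"dy":2.84,"dz":0,"rx":0,"ry":0,"rz":0,"jaw":1},
    {"dx":-6,"dy":3.4,"dz":0,"rx":0,"ry":0,"rz":0,"jaw":1},
    {"dx":-7,"dy":3.97,"dz":0,"rx":0,"ry":0,"rz":0,"jaw":1},
    {"dx":-8,"dy":4.54,"dz":0,"rx":0,"ry":0,"rz":0,"jaw":1},
    {"dx":-9,"dy":5.1,"dz":0,"rx":0,"ry":0,"rz":0,"jaw":1}
  ]
}}

```text
t: 22.38
eef_pos: [0.4811, -0.1148, 0.2317]
tcp_rot: [-3.062, -0.698, 0.004]
ft_force: [0.2, 0.0, -1.9]
opening: 0.0332
gripper_force: 44.9
```

Emit:
{"fn": "carry_out", "kwargs": {
  "commands": [
    {"dx":-1,"dy":0.57,"dz":0,"rx":0,"ry":0,"rz":0,"jaw":1},
    {"dx":-2,"dy":1.13,"dz":0,"rx":0,"ry":0,"rz":0,"jaw":1},
    {"dx":-3,"dy":1.7,"dz":0,"rx":0,"ry":0,"rz":0,"jaw":1},
    {"dx":-4,"dy":2.27,"dz":0,"rx":0,"ry":0,"rz":0,"jaw":1},
    {"dx":-4.8,"dy":2.73,"dz":0,"rx":0,"ry":0,"rz":0,"jaw":1},
    {"dx":-5.4,"dy":3.07,"dz":0,"rx":0,"ry":0,"rz":0,"jaw":1},
    {"dx":-5.8,"dy":3.3,"dz":0,"rx":0,"ry":0,"rz":0,"jaw":1},
    {"dx":-6.02,"dy":3.42,"dz":0,"rx":0,"ry":0,"rz":0,"jaw":1},
    {"dx":-6.02,"dy":3.42,"dz":0,"rx":0,"ry":0,"rz":0,"jaw":1},
    {"dx":-6.02,"dy":3.42,"dz":0,"rx":0,"ry":0,"rz":0,"jaw":1}
  ]
}}

```text
t: 23.22
eef_pos: [0.3847, -0.255, 0.2325]
tcp_rot: [-3.062, -0.698, 0.001]
ft_force: [0.0, 0.7, -1.7]
opening: 0.033
gripper_force: 44.9
```

```bash
python3 d.py .3853,-.2545,.045
```

```text
t 23.22 p [ 0.3847 -0.255   0.2325] R [[0.901, 0.433], [0.433, -0.901]] tilt -1.0 F [ 0.   0.7 -1.7] open 0.033 q [ 0.83  0.26 -0.38  1.9   0.12  1.   -0.73]
.3853,-.2545,.045 -> [0.03 0.   7.5 ]
```

Emit:
{"fn": "carry_out", "kwargs": {
  "commands": [
    {"dx":0,"dy":0,"dz":0.5,"rx":0,"ry":0,"rz":0,"jaw":1},
    {"dx":0,"dy":0,"dz":1.4,"rx":0,"ry":0,"rz":0,"jaw":1},
    {"dx":0,"dy":0,"dz":2.5,"rx":0,"ry":0,"rz":0,"jaw":1},
    {"dx":0,"dy":0,"dz":3.7,"rx":0,"ry":0,"rz":0,"jaw":1},
    {"dx":0,"dy":0,"dz":4.9,"rx":0,"ry":0,"rz":0,"jaw":1},
    {"dx":0,"dy":0,"dz":6,"rx":0,"ry":0,"rz":0,"jaw":1},
    {"dx":0,"dy":0,"dz":6.8,"rx":0,"ry":0,"rz":0,"jaw":1},
    {"dx":0,"dy":0,"dz":7.3,"rx":0,"ry":0,"rz":0,"jaw":1},
    {"dx":0,"dy":0,"dz":7.5,"rx":0,"ry":0,"rz":0,"jaw":1},
    {"dx":0,"dy":0,"dz":7.5,"rx":0,"ry":0,"rz":0,"jaw":1}
  ]
}}

```text
t: 24.05
eef_pos: [0.3853, -0.2541, 0.0445]
tcp_rot: [-3.06, -0.701, 0.002]
ft_force: [-0.5, 0.9, -1.6]
opening: 0.0331
gripper_force: 45.0
```

Emit:
{"fn": "carry_out", "kwargs": {
  "commands": [
    {"dx":0,"dy":0,"dz":0.2,"rx":0,"ry":0,"rz":0,"jaw":1},
    {"dx":0,"dy":0,"dz":0.4,"rx":0,"ry":0,"rz":0,"jaw":1},
    {"dx":0,"dy":0,"dz":0.6,"rx":0,"ry":0,"rz":0,"jaw":1},
    {"dx":0,"dy":0,"dz":0.75,"rx":0,"ry":0,"rz":0,"jaw":1},
    {"dx":0,"dy":0,"dz":0.85,"rx":0,"ry":0,"rz":0,"jaw":1},
    {"dx":0,"dy":0,"dz":0.9,"rx":0,"ry":0,"rz":0,"jaw":1},
    {"dx":0,"dy":0,"dz":0.95,"rx":0,"ry":0,"rz":0,"jaw":1},
    {"dx":0,"dy":0,"dz":0.95,"rx":0,"ry":0,"rz":0,"jaw":1},
    {"dx":0,"dy":0,"dz":0.95,"rx":0,"ry":0,"rz":0,"jaw":1}
  ]
}}

```text
t: 24.8
eef_pos: [0.3852, -0.2554, 0.0218]
tcp_rot: [3.063, 0.699, 0.0]
ft_force: [-0.7, -0.8, -1.8]
opening: 0.0332
gripper_force: 45.0
```

```bash
python3 d.py .3853,-.2545,.0185
```

```text
t 24.8 p [ 0.3852 -0.2554  0.0218] R [[0.901, 0.434], [0.434, -0.901]] tilt -1.0 F [-0.7 -0.8 -1.8] open 0.0332 q [ 0.7   0.57 -0.25  2.17  0.32  0.44 -0.92]
.3853,-.2545,.0185 -> [ 0.02 -0.03  0.13]
```

Emit:
{"fn": "carry_out", "kwargs": {
  "commands": [
    {"dx":0.02,"dy":-0.02,"dz":0.04,"rx":0,"ry":0,"rz":0,"jaw":1},
    {"dx":0.02,"dy":-0.02,"dz":0.07,"rx":0,"ry":0,"rz":0,"jaw":1},
    {"dx":0.02,"dy":-0.02,"dz":0.1,"rx":0,"ry":0,"rz":0,"jaw":1},
    {"dx":0.02,"dy":-0.02,"dz":0.13,"rx":0,"ry":0,"rz":0,"jaw":1},
    {"dx":0.02,"dy":-0.02,"dz":0.13,"rx":0,"ry":0,"rz":0,"jaw":1},
    {"dx":0.02,"dy":-0.02,"dz":0.13,"rx":0,"ry":0,"rz":0,"jaw":1}
  ]
}}

```text
t: 25.3
eef_pos: [0.3855, -0.2547, 0.0186]
tcp_rot: [3.063, 0.699, 0.0]
ft_force: [-0.4, -1.0, 1.6]
opening: 0.0332
gripper_force: 45.4
```

Emit:
{"fn": "carry_out", "kwargs": {
  "commands": [
    {"dx":0,"dy":0,"dz":0.01,"rx":0,"ry":0,"rz":0,"jaw":0.15},
    {"dx":0,"dy":0,"dz":0.01,"rx":0,"ry":0,"rz":0,"jaw":-0.1},
    {"dx":0,"dy":0,"dz":0.01,"rx":0,"ry":0,"rz":0,"jaw":-0.3},
    {"dx":0,"dy":0,"dz":0.01,"rx":0,"ry":0,"rz":0,"jaw":-0.3},
    {"dx":0,"dy":0,"dz":-0.2,"rx":0,"ry":0,"rz":0,"jaw":-0.3},
    {"dx":0,"dy":0,"dz":-0.7,"rx":0,"ry":0,"rz":0,"jaw":-0.3},
    {"dx":0,"dy":0,"dz":-1.5,"rx":0,"ry":0,"rz":0,"jaw":-0.3},
    {"dx":0,"dy":0,"dz":-2.6,"rx":0,"ry":0,"rz":0,"jaw":-0.8},
    {"dx":0,"dy":0,"dz":-3.9,"rx":0,"ry":0,"rz":0,"jaw":-0.8},
    {"dx":0,"dy":0,"dz":-5.2,"rx":0,"ry":0,"rz":0,"jaw":-0.8}
  ]
}}

```text
t: 26.13
eef_pos: [0.3849, -0.2542, 0.15]
tcp_rot: [-3.062, -0.699, 0.001]
ft_force: [0.2, -1.3, -1.1]
opening: 0.0767
gripper_force: 0.0
```

```bash
python3 d.py .631,.100,.195;  python3 -c "
from h import *
cv2.imwrite('pics/k.png',np.hstack([cv2.resize(env.get_image(c)[y:y+80,x:x+80],None,fx=5,fy=5) for c,x,y in(('scene',207,110),('scene',330,170))]))"
```

```text
t 26.13 p [ 0.3849 -0.2542  0.15  ] R [[0.901, 0.434], [0.434, -0.901]] tilt -1.0 F [ 0.2 -1.3 -1.1] open 0.0767 q [ 0.8   0.37 -0.37  2.03  0.18  0.78 -0.8 ]
.631,.100,.195 -> [15.02 -8.49 -1.79]
```

View pics/k.png

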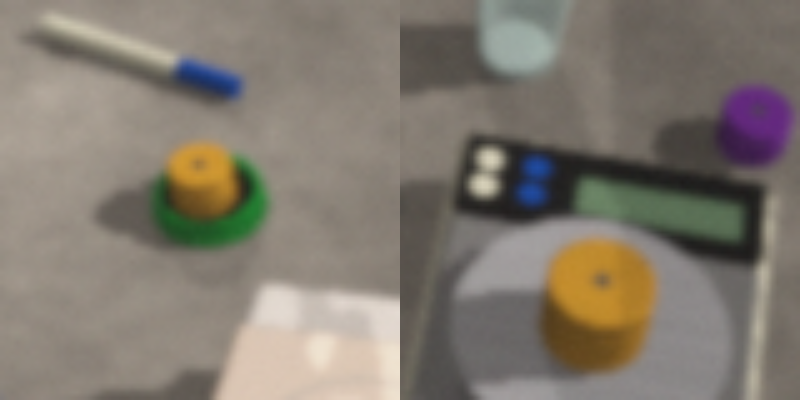

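The 200 g weight stands upright in the green case, with its top at crop (200,165), a little left of centre. Now I check its seating, and the bias on this side of the bench for the blue case.

```bash
python3 -c "
from h import *
f=lambda P,o:np.round((proj('scene',P)-o)*5)
o=[207,110]; H=f(C*.0315+[.3853,-.254,0],o)
print('pred top centre at tcp',f([.3855,-.2547,.0329],o),'pred case foot l/r/bottom',H[:,0].min(),H[:,0].max(),H[:,1].max())
print('500 top at .631,.1:',f([.631,.1,.098],[330,170]))
I=cv2.imread('pics/top0.png');S=cv2.imread('pics/scene0.png')
for n,seed,lo,hi,D,F,x in(('green',((248,150),(443,300)),[(45,90,40)],[(85,255,255)],59,63,(.3853,-.254)),('blue',((191,192),(475,219)),[(100,110,40)],[(130,255,255)],70,74,(.5633,-.3451))):
  for c,im,sd in(('scene',S,seed[0]),('top',I,seed[1])):
    m=np.argwhere(blob(im,sd,lo,hi))[:,::-1]; h=proj(c,np.r_[C*D/2000+[*x,.015],C*F/2000+[*x,0]])
    print(n,c,'obs',m.min(0),m.max(0),'pred',np.round(h.min(0),1),np.round(h.max(0),1))
"
```

```text
pred top centre at tcp [[197. 160.]] pred case foot l/r/bottom 148.0 264.0 246.0
500 top at .631,.1: [[193. 279.]]
green scene obs [237 141] [259 158] pred [236.5 139.5] [259.8 159.2]
green top obs [429 286] [457 314] pred [427.8 285.1] [457.6 314.3]
blue scene obs [175 181] [205 205] pred [174.3 179.4] [205.5 205.6]
blue top obs [459 205] [491 234] pred [457.6 203.5] [491.3 235.4]
```

Emit:
{"fn": "carry_out", "kwargs": {
  "commands": [
    {"dx":0.4,"dy":-0.23,"dz":-0.8,"rx":0,"ry":0,"rz":0,"jaw":-0.8},
    {"dx":1.2,"dy":-0.68,"dz":-1.6,"rx":0,"ry":0,"rz":0,"jaw":-0.8},
    {"dx":2.2,"dy":-1.25,"dz":-1.9,"rx":0,"ry":0,"rz":0,"jaw":-0.8},
    {"dx":3.3,"dy":-1.87,"dz":-1.9,"rx":0,"ry":0,"rz":0,"jaw":-0.8},
    {"dx":4.4,"dy":-2.5,"dz":-1.9,"rx":0,"ry":0,"rz":0,"jaw":-0.8},
    {"dx":5.5,"dy":-3.12,"dz":-1.9,"rx":0,"ry":0,"rz":0,"jaw":-0.8},
    {"dx":6.6,"dy":-3.75,"dz":-1.9,"rx":0,"ry":0,"rz":0,"jaw":-0.8},
    {"dx":7.7,"dy":-4.37,"dz":-1.9,"rx":0,"ry":0,"rz":0,"jaw":-0.8},
    {"dx":8.8,"dy":-5,"dz":-1.9,"rx":0,"ry":0,"rz":0,"jaw":-0.8},
    {"dx":9.9,"dy":-5.62,"dz":-1.9,"rx":0,"ry":0,"rz":0,"jaw":-0.8}
  ]
}}

```text
t: 27.07
eef_pos: [0.5477, -0.0194, 0.1957]
tcp_rot: [-3.063, -0.699, 0.001]
ft_force: [0.9, 0.1, -0.6]
opening: 0.0769
gripper_force: 0.0
```

Emit:
{"fn": "carry_out", "kwargs": {
  "commands": [
    {"dx":1,"dy":-0.57,"dz":0,"rx":0,"ry":0,"rz":0,"jaw":-0.8},
    {"dx":2,"dy":-1.14,"dz":0,"rx":0,"ry":0,"rz":0,"jaw":-0.8},
    {"dx":3,"dy":-1.7,"dz":0,"rx":0,"ry":0,"rz":0,"jaw":-0.8},
    {"dx":4,"dy":-2.27,"dz":0,"rx":0,"ry":0,"rz":0,"jaw":-0.8},
    {"dx":4.6,"dy":-2.6,"dz":0,"rx":0,"ry":0,"rz":0,"jaw":-0.8},
    {"dx":5,"dy":-2.84,"dz":0,"rx":0,"ry":0,"rz":0,"jaw":-0.8},
    {"dx":5.1,"dy":-2.9,"dz":0,"rx":0,"ry":0,"rz":0,"jaw":-0.8},
    {"dx":5.1,"dy":-2.9,"dz":0,"rx":0,"ry":0,"rz":0,"jaw":-0.8},
    {"dx":5.1,"dy":-2.9,"dz":0,"rx":0,"ry":0,"rz":0,"jaw":-0.8},
    {"dx":5.1,"dy":-2.9,"dz":0,"rx":0,"ry":0,"rz":0,"jaw":-0.8}
  ]
}}

```text
t: 27.9
eef_pos: [0.6304, 0.098, 0.1961]
tcp_rot: [3.062, 0.696, -0.001]
ft_force: [-0.3, -0.2, 0.4]
opening: 0.0764
gripper_force: 0.0
```

```bash
python3 d.py .631,.100,.110
```

```text
t 27.9 p [0.6304 0.098  0.1961] R [[0.902, 0.432], [0.432, -0.902]] tilt -1.0 F [-0.3 -0.2  0.4] open 0.0764 q [ 0.05  0.57 -0.42  1.51  0.25  1.11 -1.54]
.631,.100,.110 -> [ 0.06 -0.07  3.44]
```

Emit:
{"fn": "carry_out", "kwargs": {
  "commands": [
    {"dx":0,"dy":-0.02,"dz":0.4,"rx":0,"ry":0,"rz":0,"jaw":-0.8},
    {"dx":0,"dy":-0.02,"dz":1,"rx":0,"ry":0,"rz":0,"jaw":-0.8},
    {"dx":0,"dy":-0.02,"dz":1.7,"rx":0,"ry":0,"rz":0,"jaw":-0.8},
    {"dx":0,"dy":-0.02,"dz":2.4,"rx":0,"ry":0,"rz":0,"jaw":-0.8},
    {"dx":0,"dy":-0.02,"dz":3,"rx":0,"ry":0,"rz":0,"jaw":-0.8},
    {"dx":0,"dy":-0.02,"dz":3.4,"rx":0,"ry":0,"rz":0,"jaw":-0.8},
    {"dx":0,"dy":-0.02,"dz":3.6,"rx":0,"ry":0,"rz":0,"jaw":-0.8},
    {"dx":0,"dy":-0.02,"dz":3.6,"rx":0,"ry":0,"rz":0,"jaw":-0.8},
    {"dx":0,"dy":-0.02,"dz":3.6,"rx":0,"ry":0,"rz":0,"jaw":-0.8}
  ]
}}

```text
t: 28.65
eef_pos: [0.6308, 0.1002, 0.1064]
tcp_rot: [-3.063, -0.699, -0.001]
ft_force: [-0.2, -0.2, -0.7]
opening: 0.0767
gripper_force: 0.0
```

```bash
python3 d.py .631,.100,.0765
```

```text
t 28.65 p [0.6308 0.1002 0.1064] R [[0.901, 0.434], [0.434, -0.901]] tilt -1.0 F [-0.2 -0.2 -0.7] open 0.0767 q [ 0.04  0.66 -0.39  1.62  0.3   0.92 -1.59]
.631,.100,.0765 -> [0.   0.01 1.19]
```

Emit:
{"fn": "carry_out", "kwargs": {
  "commands": [
    {"dx":0,"dy":0,"dz":0.35,"rx":0,"ry":0,"rz":0,"jaw":-0.8},
    {"dx":0,"dy":0,"dz":0.75,"rx":0,"ry":0,"rz":0,"jaw":-0.8},
    {"dx":0,"dy":0,"dz":1.05,"rx":0,"ry":0,"rz":0,"jaw":-0.7},
    {"dx":0,"dy":0,"dz":1.18,"rx":0,"ry":0,"rz":0,"jaw":-0.5},
    {"dx":0,"dy":0,"dz":1.18,"rx":0,"ry":0,"rz":0,"jaw":-0.3},
    {"dx":0,"dy":0,"dz":1.18,"rx":0,"ry":0,"rz":0,"jaw":-0.2},
    {"dx":0,"dy":0,"dz":1.18,"rx":0,"ry":0,"rz":0,"jaw":-0.15},
    {"dx":0,"dy":0,"dz":1.18,"rx":0,"ry":0,"rz":0,"jaw":-0.1},
    {"dx":0,"dy":0,"dz":1.18,"rx":0,"ry":0,"rz":0,"jaw":-0.05},
    {"dx":0,"dy":0,"dz":1.18,"rx":0,"ry":0,"rz":0,"jaw":0.05}
  ]
}}

```text
t: 29.48
eef_pos: [0.6306, 0.1014, 0.0773]
tcp_rot: [-3.062, -0.7, -0.001]
ft_force: [-2.0, 4.0, 6.9]
opening: 0.0444
gripper_force: 45.4
```

Emit:
{"fn": "carry_out", "kwargs": {
  "commands": [
    {"dx":0,"dy":0,"dz":0,"rx":0,"ry":0,"rz":0,"jaw":1},
    {"dx":0,"dy":0,"dz":0,"rx":0,"ry":0,"rz":0,"jaw":1},
    {"dx":0,"dy":0,"dz":0,"rx":0,"ry":0,"rz":0,"jaw":1},
    {"dx":0,"dy":0,"dz":0,"rx":0,"ry":0,"rz":0,"jaw":1}
  ],
  "force": 65
}}

```text
t: 29.82
eef_pos: [0.6307, 0.1013, 0.0775]
tcp_rot: [-3.062, -0.7, -0.002]
ft_force: [-2.4, 3.1, 6.0]
opening: 0.0439
gripper_force: 65.3
```

Emit:
{"fn": "carry_out", "kwargs": {
  "commands": [
    {"dx":0,"dy":0,"dz":-0.15,"rx":0,"ry":0,"rz":0,"jaw":1},
    {"dx":0,"dy":0,"dz":-0.4,"rx":0,"ry":0,"rz":0,"jaw":1},
    {"dx":0,"dy":0,"dz":-0.9,"rx":0,"ry":0,"rz":0,"jaw":1},
    {"dx":0,"dy":0,"dz":-1.6,"rx":0,"ry":0,"rz":0,"jaw":1},
    {"dx":0,"dy":0,"dz":-2.4,"rx":0,"ry":0,"rz":0,"jaw":1},
    {"dx":0,"dy":0,"dz":-3.3,"rx":0,"ry":0,"rz":0,"jaw":1},
    {"dx":0,"dy":0,"dz":-4.2,"rx":0,"ry":0,"rz":0,"jaw":1},
    {"dx":0,"dy":0,"dz":-5,"rx":0,"ry":0,"rz":0,"jaw":1},
    {"dx":0,"dy":0,"dz":-5.5,"rx":0,"ry":0,"rz":0,"jaw":1},
    {"dx":0,"dy":0,"dz":-5.7,"rx":0,"ry":0,"rz":0,"jaw":1}
  ]
}}

```text
t: 30.65
eef_pos: [0.6315, 0.0998, 0.2213]
tcp_rot: [3.062, 0.698, 0.005]
ft_force: [-0.6, 0.5, -5.2]
opening: 0.0436
gripper_force: 66.9
```

```bash
python3 d.py .5633,-.3455,.219
```

```text
t 30.65 p [0.6315 0.0998 0.2213] R [[0.901, 0.433], [0.433, -0.901]] tilt -1.0 F [-0.6  0.5 -5.2] open 0.0436 q [ 0.05  0.55 -0.43  1.48  0.24  1.16 -1.53]
.5633,-.3455,.219 -> [-10.17  14.87   0.09]
```

Emit:
{"fn": "carry_out", "kwargs": {
  "commands": [
    {"dx":-0.2,"dy":0.3,"dz":0,"rx":0,"ry":0,"rz":0,"jaw":1},
    {"dx":-0.7,"dy":1,"dz":0,"rx":0,"ry":0,"rz":0,"jaw":1},
    {"dx":-1.3,"dy":1.9,"dz":0,"rx":0,"ry":0,"rz":0,"jaw":1},
    {"dx":-1.95,"dy":2.85,"dz":0,"rx":0,"ry":0,"rz":0,"jaw":1},
    {"dx":-2.6,"dy":3.8,"dz":0,"rx":0,"ry":0,"rz":0,"jaw":1},
    {"dx":-3.3,"dy":4.8,"dz":0,"rx":0,"ry":0,"rz":0,"jaw":1},
    {"dx":-4,"dy":5.8,"dz":0,"rx":0,"ry":0,"rz":0,"jaw":1},
    {"dx":-4.65,"dy":6.8,"dz":0,"rx":0,"ry":0,"rz":0,"jaw":1},
    {"dx":-5.35,"dy":7.8,"dz":0,"rx":0,"ry":0,"rz":0,"jaw":1},
    {"dx":-6,"dy":8.8,"dz":0,"rx":0,"ry":0,"rz":0,"jaw":1}
  ]
}}

```text
t: 31.48
eef_pos: [0.5891, -0.1657, 0.2174]
tcp_rot: [-3.063, -0.697, 0.005]
ft_force: [-0.8, -0.2, -5.1]
opening: 0.0438
gripper_force: 67.0
```

Emit:
{"fn": "carry_out", "kwargs": {
  "commands": [
    {"dx":-0.7,"dy":1,"dz":0,"rx":0,"ry":0,"rz":0,"jaw":1},
    {"dx":-1.4,"dy":2,"dz":0,"rx":0,"ry":0,"rz":0,"jaw":1},
    {"dx":-2.05,"dy":3,"dz":0,"rx":0,"ry":0,"rz":0,"jaw":1},
    {"dx":-2.7,"dy":3.95,"dz":0,"rx":0,"ry":0,"rz":0,"jaw":1},
    {"dx":-3.25,"dy":4.75,"dz":0,"rx":0,"ry":0,"rz":0,"jaw":1},
    {"dx":-3.7,"dy":5.4,"dz":0,"rx":0,"ry":0,"rz":0,"jaw":1},
    {"dx":-4,"dy":5.85,"dz":0,"rx":0,"ry":0,"rz":0,"jaw":1},
    {"dx":-4.18,"dy":6.08,"dz":0,"rx":0,"ry":0,"rz":0,"jaw":1},
    {"dx":-4.18,"dy":6.08,"dz":0,"rx":0,"ry":0,"rz":0,"jaw":1},
    {"dx":-4.18,"dy":6.08,"dz":0,"rx":0,"ry":0,"rz":0,"jaw":1}
  ]
}}

```text
t: 32.32
eef_pos: [0.5627, -0.3442, 0.2185]
tcp_rot: [-3.061, -0.7, 0.0]
ft_force: [0.7, 0.6, -4.7]
opening: 0.0436
gripper_force: 67.1
```

Emit:
{"fn": "carry_out", "kwargs": {
  "commands": [
    {"dx":0,"dy":0,"dz":0.5,"rx":0,"ry":0,"rz":0,"jaw":1},
    {"dx":0,"dy":0,"dz":1.3,"rx":0,"ry":0,"rz":0,"jaw":1},
    {"dx":0,"dy":0,"dz":2.3,"rx":0,"ry":0,"rz":0,"jaw":1},
    {"dx":0,"dy":0,"dz":3.3,"rx":0,"ry":0,"rz":0,"jaw":1},
    {"dx":0,"dy":0,"dz":4.3,"rx":0,"ry":0,"rz":0,"jaw":1},
    {"dx":0,"dy":0,"dz":5.2,"rx":0,"ry":0,"rz":0,"jaw":1},
    {"dx":0,"dy":0,"dz":5.9,"rx":0,"ry":0,"rz":0,"jaw":1},
    {"dx":0,"dy":0,"dz":6.4,"rx":0,"ry":0,"rz":0,"jaw":1},
    {"dx":0,"dy":0,"dz":6.6,"rx":0,"ry":0,"rz":0,"jaw":1},
    {"dx":0,"dy":0,"dz":6.6,"rx":0,"ry":0,"rz":0,"jaw":1}
  ]
}}

```text
t: 33.15
eef_pos: [0.5628, -0.3438, 0.0532]
tcp_rot: [-3.061, -0.701, 0.001]
ft_force: [-0.4, 0.2, -4.6]
opening: 0.0438
gripper_force: 67.1
```

```bash
python3 d.py .5633,-.3455,.0225
```

```text
t 33.15 p [ 0.5628 -0.3438  0.0532] R [[0.9, 0.435], [0.435, -0.9]] tilt -1.0 F [-0.4  0.2 -4.6] open 0.0438 q [ 0.71  0.74 -0.35  1.6   0.31  0.85 -0.88]
.5633,-.3455,.0225 -> [-0.01  0.07  1.23]
```

Emit:
{"fn": "carry_out", "kwargs": {
  "commands": [
    {"dx":0,"dy":0.02,"dz":0.2,"rx":0,"ry":0,"rz":0,"jaw":1},
    {"dx":0,"dy":0.02,"dz":0.45,"rx":0,"ry":0,"rz":0,"jaw":1},
    {"dx":0,"dy":0.02,"dz":0.7,"rx":0,"ry":0,"rz":0,"jaw":1},
    {"dx":0,"dy":0.02,"dz":0.85,"rx":0,"ry":0,"rz":0,"jaw":1},
    {"dx":0,"dy":0.02,"dz":0.97,"rx":0,"ry":0,"rz":0,"jaw":1},
    {"dx":0,"dy":0.02,"dz":1.05,"rx":0,"ry":0,"rz":0,"jaw":1},
    {"dx":0,"dy":0.02,"dz":1.1,"rx":0,"ry":0,"rz":0,"jaw":1},
    {"dx":0,"dy":0.02,"dz":1.1,"rx":0,"ry":0,"rz":0,"jaw":1},
    {"dx":0,"dy":0.02,"dz":1.1,"rx":0,"ry":0,"rz":0,"jaw":1}
  ]
}}

```text
t: 33.9
eef_pos: [0.5631, -0.3457, 0.0266]
tcp_rot: [3.063, 0.699, 0.0]
ft_force: [-0.8, -1.1, -5.3]
opening: 0.0441
gripper_force: 67.1
```

Emit:
{"fn": "carry_out", "kwargs": {
  "commands": [
    {"dx":0,"dy":0,"dz":0.03,"rx":0,"ry":0,"rz":0,"jaw":1},
    {"dx":0,"dy":0,"dz":0.06,"rx":0,"ry":0,"rz":0,"jaw":1},
    {"dx":0,"dy":0,"dz":0.06,"rx":0,"ry":0,"rz":0,"jaw":1}
  ]
}}

```text
t: 34.15
eef_pos: [0.563, -0.3457, 0.025]
tcp_rot: [3.063, 0.699, 0.0]
ft_force: [-1.2, 0.5, -4.4]
opening: 0.044
gripper_force: 67.1
```

Emit:
{"fn": "carry_out", "kwargs": {
  "commands": [
    {"dx":0,"dy":0,"dz":0.02,"rx":0,"ry":0,"rz":0,"jaw":1},
    {"dx":0,"dy":0,"dz":0.04,"rx":0,"ry":0,"rz":0,"jaw":1},
    {"dx":0,"dy":0,"dz":0.06,"rx":0,"ry":0,"rz":0,"jaw":1},
    {"dx":0,"dy":0,"dz":0.06,"rx":0,"ry":0,"rz":0,"jaw":1},
    {"dx":0,"dy":0,"dz":0.06,"rx":0,"ry":0,"rz":0,"jaw":1}
  ]
}}

```text
t: 34.57
eef_pos: [0.563, -0.3458, 0.0236]
tcp_rot: [3.063, 0.699, 0.0]
ft_force: [-0.4, -0.0, -3.0]
opening: 0.0438
gripper_force: 67.3
```

Emit:
{"fn": "carry_out", "kwargs": {
  "commands": [
    {"dx":0,"dy":0,"dz":0.02,"rx":0,"ry":0,"rz":0,"jaw":1},
    {"dx":0,"dy":0,"dz":0.03,"rx":0,"ry":0,"rz":0,"jaw":1},
    {"dx":0,"dy":0,"dz":0.03,"rx":0,"ry":0,"rz":0,"jaw":1},
    {"dx":0,"dy":0,"dz":0.03,"rx":0,"ry":0,"rz":0,"jaw":1}
  ]
}}

```text
t: 34.9
eef_pos: [0.563, -0.3458, 0.0235]
tcp_rot: [3.063, 0.699, 0.0]
ft_force: [-3.9, 1.4, 5.1]
opening: 0.044
gripper_force: 68.1
```

Firm contact at the expected height, so I release and rise.

Emit:
{"fn": "carry_out", "kwargs": {
  "commands": [
    {"dx":0,"dy":0,"dz":0,"rx":0,"ry":0,"rz":0,"jaw":-0.1},
    {"dx":0,"dy":0,"dz":0,"rx":0,"ry":0,"rz":0,"jaw":-0.3},
    {"dx":0,"dy":0,"dz":0,"rx":0,"ry":0,"rz":0,"jaw":-0.6},
    {"dx":0,"dy":0,"dz":0,"rx":0,"ry":0,"rz":0,"jaw":-0.7},
    {"dx":0,"dy":0,"dz":-0.1,"rx":0,"ry":0,"rz":0,"jaw":-0.7},
    {"dx":0,"dy":0,"dz":-0.5,"rx":0,"ry":0,"rz":0,"jaw":-0.7},
    {"dx":0,"dy":0,"dz":-1.2,"rx":0,"ry":0,"rz":0,"jaw":-0.7},
    {"dx":0,"dy":0,"dz":-2.2,"rx":0,"ry":0,"rz":0,"jaw":-0.7},
    {"dx":0,"dy":0,"dz":-3.4,"rx":0,"ry":0,"rz":0,"jaw":-0.7},
    {"dx":0,"dy":0,"dz":-4.6,"rx":0,"ry":0,"rz":0,"jaw":-0.7}
  ]
}}

```text
t: 35.73
eef_pos: [0.5628, -0.3455, 0.1395]
tcp_rot: [-3.062, -0.699, 0.0]
ft_force: [0.6, -0.3, 0.4]
opening: 0.0727
gripper_force: 0.0
```

Emit:
{"fn": "carry_out", "kwargs": {
  "commands": [
    {"dx":0,"dy":0,"dz":-1,"rx":0,"ry":0,"rz":0,"jaw":-0.7},
    {"dx":0,"dy":0,"dz":-1.8,"rx":0,"ry":0,"rz":0,"jaw":-0.7},
    {"dx":0,"dy":0,"dz":-2.3,"rx":0,"ry":0,"rz":0,"jaw":-0.7},
    {"dx":0,"dy":0,"dz":-2.5,"rx":0,"ry":0,"rz":0,"jaw":-0.7},
    {"dx":0,"dy":0,"dz":-2.5,"rx":0,"ry":0,"rz":0,"jaw":-0.7},
    {"dx":0,"dy":0,"dz":-2.5,"rx":0,"ry":0,"rz":0,"jaw":-0.7},
    {"dx":0,"dy":0,"dz":-2.5,"rx":0,"ry":0,"rz":0,"jaw":-0.7}
  ]
}}

```text
t: 36.32
eef_pos: [0.5624, -0.3455, 0.1991]
tcp_rot: [-3.062, -0.699, 0.002]
ft_force: [0.7, 0.1, -0.4]
opening: 0.0724
gripper_force: 0.0
```

```bash
python3 d.py; python3 -c "
from h import *
I=env.get_image('scene')
cv2.imwrite('pics/l.png',cv2.resize(I[120:290,150:520],None,fx=2.15,fy=2.15,interpolation=cv2.INTER_CUBIC))"
```

```text
t 36.32 p [ 0.5624 -0.3455  0.1991] R [[0.901, 0.434], [0.434, -0.901]] tilt -1.0 F [ 0.7  0.1 -0.4] open 0.0724 q [ 0.74  0.6  -0.39  1.44  0.24  1.15 -0.81]
```

View pics/l.png

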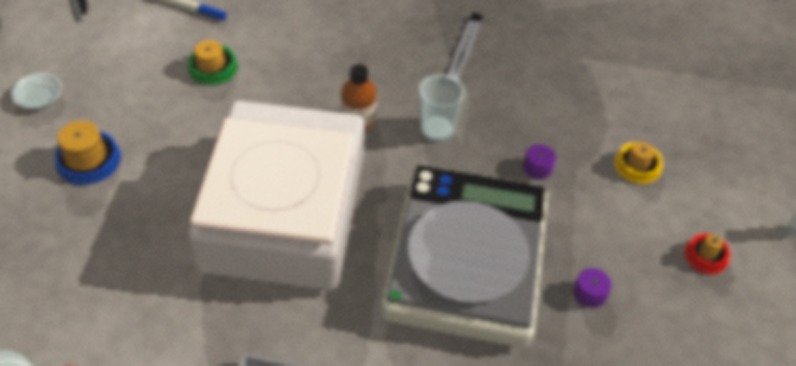

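The pan is empty and each weight stands upright in its case: red (712,248), yellow (642,158), green (210,58) and blue (85,148). The beaker at (440,107) has not moved.

```bash
python3 -c "
from plant import env
print(env.finish_job())"
```

```text
the job is handed in; nothing more can be done
None
```

All four weights stand upright in their own cases (50 g red, 100 g yellow, 200 g green, 500 g blue), taken from the top down one at a time; the beaker was not touched, and the job was handed in at about 36 s on the robot's clock.

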